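# Stand kit cases heavy end down and gauge the new one

## Task

Every kit case lying on the board has its weight packed at one end, which shows only when you lift it: each must finish standing upright on its heavy end. Stand the orange-banded case in the middle of the height gauge's round plate first and let go, then press the red knob down until the foot rests on the case, read its height and let the foot spring back up: if the case is taller than 130 mm leave it standing on the plate, otherwise stand it in the mint crate. Stand all the dark-banded cases in the mint crate too (before or after), and leave the comb, dome, willow ring and scoop alone.

Things in the scene. Friction and masses are not known exactly. Their poses are not given: they have to be found in the camera images.
- case_a: Closed light-grey kit case with two dark bands and a dark seam round its middle, 130 long (body x) x 56 wide (body y) x 44 thick (body z) mm, about 0.3 to 0.5 kg; lying flat at the start with x level. Origin at the middle of the block (half way along, across and through). Both ends look the same; most of its weight is hidden at one end, either +x or -x (not told, differs from case to case), with the balance point about 29 mm from the middle. May be absent.
- case_b: Closed light-grey kit case with two dark bands and a dark seam round its middle, 130 long (body x) x 56 wide (body y) x 44 thick (body z) mm, about 0.3 to 0.5 kg; lying flat at the start with x level. Origin at the middle of the block (half way along, across and through). Both ends look the same; most of its weight is hidden at one end, either +x or -x (not told, differs from case to case), with the balance point about 29 mm from the middle. May be absent.
- case_c: Closed light-grey kit case with two dark bands and a dark seam round its middle, 130 long (body x) x 56 wide (body y) x 44 thick (body z) mm, about 0.3 to 0.5 kg; lying flat at the start with x level. Origin at the middle of the block (half way along, across and through). Both ends look the same; most of its weight is hidden at one end, either +x or -x (not told, differs from case to case), with the balance point about 29 mm from the middle. May be absent.
- tag_a: Closed light-grey kit case with two ORANGE bands and a dark seam, 56 wide (body y) x 44 thick (body z) mm, about 0.3 to 0.5 kg; its length (body x) is either 120 or 144 mm, not told. Origin at the middle of the block. Both ends look the same; most of its weight is hidden at one end, either +x or -x (not told), with the balance point 26 to 32 mm from the middle. Exactly one of tag_a and tag_b is present.
- tag_b: Closed light-grey kit case with two ORANGE bands and a dark seam, 56 wide (body y) x 44 thick (body z) mm, about 0.3 to 0.5 kg; its length (body x) is either 120 or 144 mm, not told. Origin at the middle of the block. Both ends look the same; most of its weight is hidden at one end, either +x or -x (not told), with the balance point 26 to 32 mm from the middle. Exactly one of tag_a and tag_b is present.
- crate: Fixed shallow mint-green crate, 340 (its x) x 190 (its y) mm outside, walls 5 mm thick and 45 mm high, floor 5 mm thick, open at the top; its flap is folded right out and slopes to the board beyond the +y wall. Origin at the centre of its underside on the board.
- crate_floor (a point): Centre of the crate's inner floor (330 x 180 mm inside), axes as the crate's; 5 mm above the board.
- gauge: Fixed drop-foot height gauge: grey base 130 (x) x 190 (y) x 10 mm, round steel plate 96 mm across on it, column 30 x 24 mm centred 100 mm from the plate's centre towards the gauge's -y side, with an overhanging arm (34 mm wide, underside 235 mm above the board, guide bush down to 232 mm) that carries the plunger over the plate. Origin on the board below the centre of the plate; axes level, z up.
- gauge_plate (a point): Centre of the top of the round steel plate, 14 mm above the board; axes as the gauge's.
- plunger (a joint): Travel of the gauge's sprung plunger, m: 0 at rest (foot, a 36 mm disc, 171 mm above the plate), growing as the knob is pressed down, at most 0.06. The height of what the foot rests on is 171 mm minus the reading. The spring needs about 1.5 to 4 N and lifts the foot back when let go.
- knob_top (a point): Centre of the flat top of the red push knob (40 mm across, 12 mm thick) on the plunger; at rest 330 mm above the board; goes straight down when pressed.
- comb: Bystander: loose steel grooming comb, 150 (x) x 34 x 6 mm, lying flat. Origin at its middle on the board.
- dome: Bystander: loose blue ceramic hideaway dome, 96 mm across, 73 mm high. Origin at the centre of its foot.
- willow_ring: Bystander: loose willow ring, 100 mm across, 18 mm high. Origin at the centre of its underside.
- scoop: Bystander: loose clear acrylic scoop, bowl 85 x 60 x 34 mm, with a handle to its -x, reaching 125 mm from the origin. Origin under the middle of the bowl.
Not all that is in view belongs to the job. Leave any blue or purple look-alike of the tag_b alone.

How it is judged:
By the outcome, as a careful person would: the job done as asked, in the order asked, and still so for the second after the job is handed in, with the robot touching nothing.
Of case_a, case_b, case_c only 1 to 2 are there at a start; the rules pass over those that are not, and their reading is None.
Of tag_a, tag_b only 1 to 1 are there at a start; the rules pass over those that are not, and their reading is None.
At some moment in a run one of case_a, case_b, case_c, tag_a, tag_b may be knocked a few centimetres aside while the robot is not near it.
It also fails if it takes over 210 s, if anything falls off the work surface, if the arm or the gripper's body presses on something with over 40 N, if the wrist force passes 120 N, or if a joint passes its speed limit or range.

## Robot

A 6-joint arm with a two-finger parallel gripper is mounted at the origin on the work surface. World frame = base frame: x ahead of the robot, y to its left, z up, the work surface at z = 0. Lengths are in m, angles in rad, forces in N, time in s.
With the tool pointing down it reaches from about 0.275 to 0.825 m from the base axis. Payload 4.9 kg.
Tool frame: the origin (TCP) lies midway between the tips of the shut fingers; the grasp point (between the pads) lies 19 mm behind it (grip_point_offset is the distance from the TCP to the grasp point, in m); z points along the fingers, x is the direction in which the jaws open and shut, and the axes are right-handed (so a half turn about z gives the same grasp; the last joint's range is limited). The gripper opens to 85 mm and grips with 20 to 120 N. Pads are 22 mm wide; open, the fingers measure 114 mm over their backs; the gripper's body (76 mm by 85 mm) begins 54 mm behind the grasp point. The pads swing forward as they close: fully open they stand 13 mm farther back than shut.
Start: joints at [1.152, 0.326, -0.193, 1.052, 0, 1.437], TCP at [0.155, 0.528, 0.231] pointing down, gripper open.
Joint ranges: [-2.65, 2.65], [-0.97, 1.79], [-1.3, 1.35], [-1.93, 2.1], [-1.47, 1.37], [-3.14, 3.14]. Speed limits (rad/s): [2.57, 2.57, 3.14, 3.14, 3.14, 3.14].

## Interface

Orientations are given as a rotation vector (axis times angle).
In Python, from cell import * gives the robot as it stands. Calls block until the motion is done:
- movep(position, orientation): joint-space move of the TCP to a pose.
- move_l(position, velocity=0.15, rot=None, until_force=None): straight line of the TCP; rot=None keeps the orientation; velocity is the mean speed in m/s. With until_force (N) it stops when the force on the tool has changed by that much, and returns True; else False.
- set_joints(angles): joint-space move.
- let_go() and grab(newtons=None): open the fingers fully, or close them until they stop; newtons is the grip in N (None keeps the last).
- sleep(seconds).
- ik(position, orientation): joint angles nearest the present ones, or None.
- get_state(): the state.
- grab_frame(name): name is "scene" or "top"; returns a dict with "img" (384x512x3 uint8, red, green, blue), "fx", "fy", "cx", "cy" (pixels), "cam_to_world" (4x4, takes a point from camera to world coordinates). Camera axes: x right, y down, z forward; pixel columns grow to the right and rows downward; lengths in m; the calibration is good to about 2 mm. A picture is of the moment at which its call begins. There is no depth.
A pose or a line that the arm cannot do raises MotionError and nothing moves.
- sign_off(): hands the job in, once; it reports no verdict.
Trained networks look in the newest picture that a camera, given by its name, has taken for a name from the list of things; names that differ only in an ending like _2 or _b are one class to them, and where a whole thing is asked for, a point or a joint stands for the part that bears it (a point fixed in the world has none). Each returns a list of dicts, best first, with "score" (0 to 1); they miss things now and then, are a little off and sometimes report something else, mostly with a low value. They report only what shows in the picture. A call takes as long as a camera call. They do not tell look-alikes from the thing itself.
- spot_in(camera, name): "centre" ([column, row] in pixels, amid what is visible of it).
- silhouettes(camera, name): "mask" (384x512 bool, what is visible of it) and "centre" ([column, row] in pixels, amid what is visible of it).
- tip_of(camera, name): "centre" ([column, row] in pixels: a listed point, or the origin of a listed thing).
The state is a dict: "clock": time; "q": joint angles; "joint_velocities": joint speeds; "tau": joint torques, N m; "position": TCP position; "eef_rot": TCP orientation; "contact_force": force on the tool from outside, world axes, zero at the start; "wrist_torque": the same for the moment, N m; "finger_gap": opening from 0.0 (shut) to 1.0 (fully open).
Only numpy, scipy, OpenCV 4.12 (cv2) and the standard library are available. Lean on these libraries where they do the work, as an engineer would, in place of code of your own. Each camera call takes 0.05 s, during which the arm holds its last target.

## Working session

There is one attempt and no reset: what is moved stays moved. The work goes in short steps, each a Python script; the robot and the scene stay as the last script left them, time stands still between calls to the robot, and variables do not carry over. Pictures are saved under pics/ and viewed, and the job is handed in when it is done.

```bash
ls; mkdir -p pics
python3 - <<'E'
from cell import *
import cv2
for n in ("scene","top"):
    f=grab_frame(n); cv2.imwrite(f"pics/{n}0.png",cv2.resize(f["img"][:,:,::-1],(800,600),interpolation=cv2.INTER_CUBIC))
    print(n,f["fx"],f["fy"],f["cx"],f["cy"],f["cam_to_world"])
print(get_state())
E
```

```text
pics
scene 499.3000110387745 499.3000110387745 257.9891153992513 193.81779686291173 [[-0.28642723  0.76905824 -0.57140954  1.28803566]
 [ 0.95809752  0.23173396 -0.16837014  0.15478649]
 [ 0.00292855 -0.59569186 -0.80320771  1.23343915]
 [ 0.          0.          0.          1.        ]]
top 453.84901685776043 453.84901685776043 252.83358683916597 191.4810063805572 [[ 8.62263600e-02 -9.73891380e-01  2.10001416e-01  2.60189321e-01]
 [-9.96275570e-01 -8.42761212e-02  1.82352484e-02 -5.26999800e-02]
 [-6.10464957e-05 -2.10791639e-01 -9.77531013e-01  1.65578728e+00]
 [ 0.00000000e+00  0.00000000e+00  0.00000000e+00  1.00000000e+00]]
{'clock': 0.1, 'q': array([ 1.15179516e+00,  3.26835242e-01, -1.93463879e-01,  1.05198145e+00,
       -2.26121065e-05,  1.43661749e+00]), 'joint_velocities': array([-6.21090245e-04, -2.64848506e-03,  1.44726139e-03, -2.13560157e-07,
       -1.76736383e-03, -3.94641921e-04]), 'tau': array([ 1.10841836e-04, -4.44240081e+01,  2.63038552e+01,  7.80379458e-03,
       -2.31412887e-04,  3.06610332e-06]), 'position': array([0.15432186, 0.52738463, 0.23060652]), 'eef_rot': array([ 2.51364788e+00,  1.88321751e+00, -2.01832858e-03]), 'contact_force': array([-0.01375671, -0.26194567,  0.34784514]), 'wrist_torque': array([ 0.04157827, -0.00479727, -0.03695559]), 'finger_gap': 0.9960043190892331}
```

View pics/scene0.png

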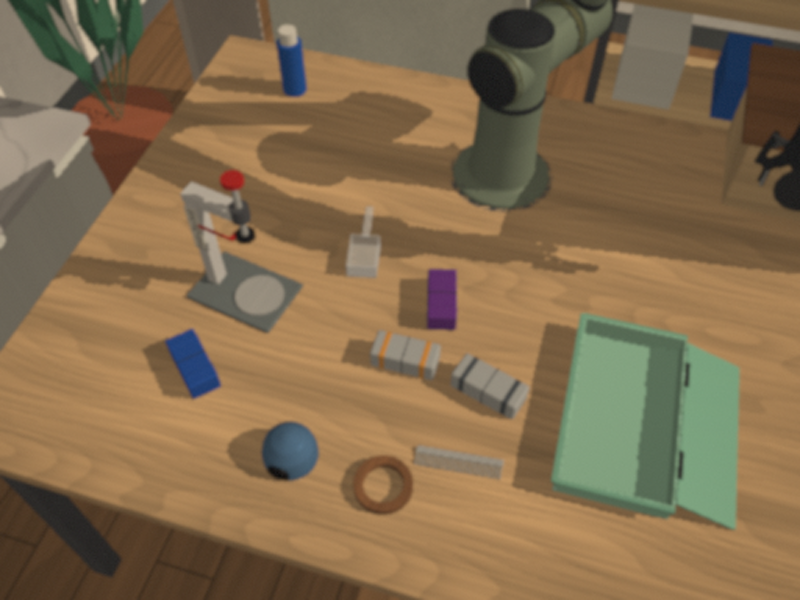

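View pics/top0.png

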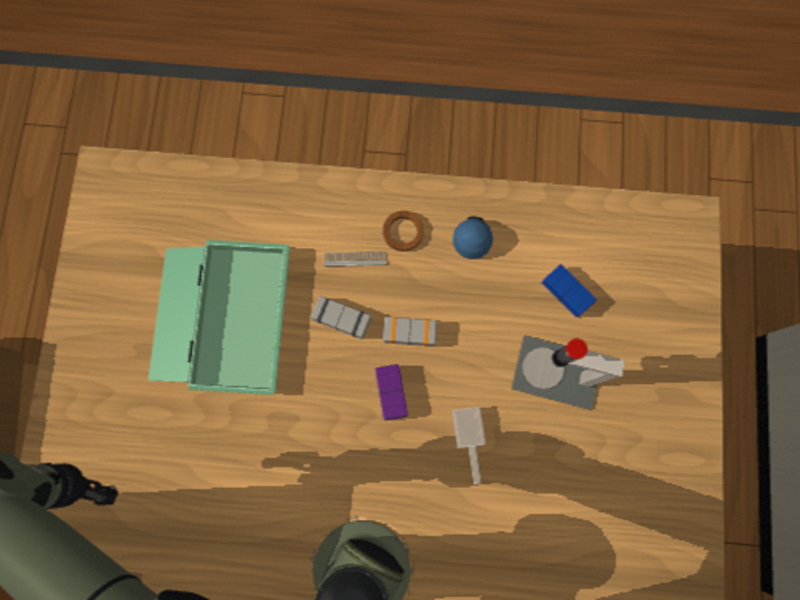

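```bash
cat > h.py <<'E'
from cell import *
import numpy as np, cv2
from scipy.spatial.transform import Rotation as R
def ray(f,uv):
    d=np.array([(uv[0]-f["cx"])/f["fx"],(uv[1]-f["cy"])/f["fy"],1.]); M=f["cam_to_world"]
    return M[:3,3],M[:3,:3]@d
def at_z(f,uv,z):
    o,d=ray(f,uv); return o+d*(z-o[2])/d[2]
def proj(f,p):
    M=f["cam_to_world"]; c=M[:3,:3].T@(np.asarray(p)-M[:3,3]); return np.array([f["fx"]*c[0]/c[2]+f["cx"],f["fy"]*c[1]/c[2]+f["cy"]])
def save(f,name,box=None,s=None):
    im=f["img"][:,:,::-1].copy()
    if box: im=im[box[1]:box[3],box[0]:box[2]]
    s=s or min(800/im.shape[1],600/im.shape[0])
    cv2.imwrite("pics/"+name,cv2.resize(im,None,fx=s,fy=s,interpolation=cv2.INTER_CUBIC))
E
python3 - <<'E'
from h import *
for cam in("top","scene"):
    f=grab_frame(cam)
    for n in("tag_b","case_a","crate","gauge","knob_top","comb","dome","scoop"):
        for s in silhouettes(cam,n):
            m=s["mask"].astype(np.uint8); (c,wh,a)=cv2.minAreaRect(np.argwhere(m)[:,::-1].astype(np.float32))
            print(cam,n,round(s["score"],2),np.round(s["centre"]),m.sum(),np.round(c),np.round(wh),round(a))
    for n in("crate_floor","gauge_plate","knob_top","crate","gauge","tag_b","case_a"):
        z={"crate_floor":.005,"gauge_plate":.014,"knob_top":.33,"tag_b":.022,"case_a":.022}.get(n,0)
        for s in tip_of(cam,n): print(cam,"tip",n,round(s["score"],2),np.round(s["centre"],1),at_z(f,s["centre"],z).round(3))
    if cam=="top": save(f,"topc.png",(90,120,420,320),2.4)
E
```

```text
top tag_b 0.78 [362. 184.] 559 [363. 186.] [33. 17.] 45
top tag_b 0.77 [263. 212.] 556 [262. 212.] [33. 17.] 5
top tag_b 0.61 [248. 251.] 522 [249. 251.] [34. 16.] 79
top case_a 0.78 [217. 204.] 620 [217. 203.] [37. 18.] 20
top crate 0.96 [140. 199.] 7625 [139. 201.] [83. 99.] 5
top gauge 0.83 [363. 237.] 2144 [363. 237.] [67. 42.] 14
top knob_top 0.56 [367. 225.] 123 [363. 225.] [11. 22.] 63
top comb 0.82 [228. 166.] 345 [226. 165.] [10. 39.] 90
top dome 0.93 [301. 155.] 562 [302. 152.] [25. 26.] 45
top scoop 0.67 [300. 278.] 567 [301. 285.] [50. 18.] 81
top scoop 0.64 [300. 155.] 532 [302. 153.] [25. 25.] 45
top tip crate_floor 0.95 [155.7 203.4] [0.539 0.332 0.005]
top tip gauge_plate 0.9 [344.7 232.1] [ 0.491 -0.367  0.014]
top tip gauge_plate 0.64 [260.2 213.9] [ 0.532 -0.056  0.014]
top tip gauge_plate 0.54 [257.8 147.5] [ 0.784 -0.026  0.014]
top tip knob_top 0.63 [368.7 222.9] [ 0.48  -0.376  0.33 ]
top tip crate 0.72 [152.7 199.1] [0.555 0.347 0.   ]
top tip gauge 0.59 [345.2 236.9] [ 0.476 -0.373  0.   ]
top tip gauge 0.24 [297.6 157.7] [ 0.761 -0.18  -0.   ]
top tip tag_b 
[... 1027 characters left out ...]
0.005]
scene tip gauge_plate 0.66 [165.3 185.7] [ 0.473 -0.383  0.014]
scene tip knob_top 0.66 [146.9 109.8] [ 0.47  -0.385  0.33 ]
scene tip knob_top 0.51 [398.  266.4] [0.739 0.291 0.33 ]
scene tip knob_top 0.36 [392.6 262.8] [0.734 0.279 0.33 ]
scene tip crate 0.68 [398.2 269.1] [0.547 0.342 0.   ]
scene tip gauge 0.75 [165.5 188.3] [ 0.473 -0.384  0.   ]
scene tip gauge 0.36 [396.8 268.8] [0.547 0.338 0.   ]
scene tip tag_b 0.94 [258.6 228.4] [ 0.544 -0.062  0.022]
scene tip tag_b 0.84 [282.4 191.2] [ 0.395 -0.031  0.022]
scene tip tag_b 0.6 [125.9 231.7] [ 0.664 -0.422  0.022]
scene tip case_a 0.68 [306.6 247.8] [0.567 0.085 0.022]
scene tip case_a 0.53 [397.4 268.1] [0.558 0.336 0.022]
```

View pics/topc.png

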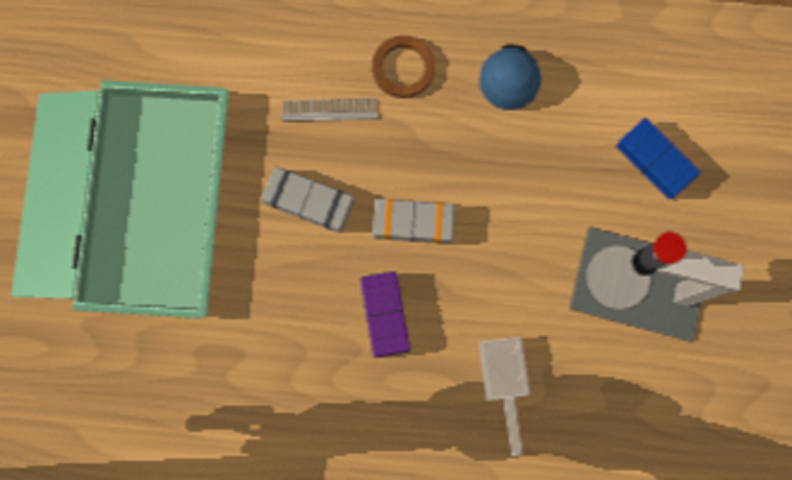

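```bash
cat >> h.py <<'E'
from scipy.optimize import minimize
def box_mask(f,p,L,W,H,up,off=0):
    x,y,yaw=p; c,s=np.cos(yaw),np.sin(yaw)
    pts=[]
    for a in(-L/2,L/2):
        for b in(-W/2,W/2):
            for z in(0,H): pts.append(proj(f,[x+c*a-s*b,y+s*a+c*b,z]))
    hull=cv2.convexHull((np.array(pts)*up+ (up-1)/2).astype(np.float32))
    m=np.zeros((384*up,512*up),np.uint8); cv2.fillConvexPoly(m,np.round(hull*16).astype(np.int32),1,shift=4); return m
def fit_box(fm,p0,L=None,W=.056,H=.044,up=4):
    """fm: list of (frame,mask)"""
    big=[(f,cv2.resize(m.astype(np.float32),None,fx=up,fy=up,interpolation=cv2.INTER_LINEAR)>.5) for f,m in fm]
    def cost(v):
        l=L if L else v[3]*10
        c=0
        for f,m in big:
            b=box_mask(f,[v[0],v[1],v[2]],l,W,H,up)>0; c+=1-(b&m).sum()/(b|m).sum()
        return c
    v0=list(p0)+([] if L else [.013])
    n=len(v0); S=np.array([v0]+[[v0[j]+([.01,.01,.15,.001][j] if i==j else 0) for j in range(n)] for i in range(n)])
    r=minimize(cost,v0,method="Nelder-Mead",options=dict(initial_simplex=S,xatol=1e-5,fatol=1e-5,maxiter=400)); 
    return r.x,r.fun
def best(cam,name,near):
    f=grab_frame(cam); uv=proj(f,near)
    c=[s for s in silhouettes(cam,name) if np.hypot(*(np.array(s["centre"])-uv))<15]
    return (f,c[0]["mask"]) if c else None
E
python3 - <<'E'
from h import *
for name,p,yaw in(("tag_b",[.54,-.06,.022],np.pi/2),("case_a",[.56,.1,.022],1.3)):
    fm=[b for b in(best("top",name,p),best("scene",name,p)) if b]
    print(name,len(fm))
    for sub in (fm,)+tuple([x] for x in fm):
      for L in (None,.12,.13,.144):
        if name=="case_a" and L!=.13: continue
        print(fit_box(sub,[p[0],p[1],yaw],L))
for cam in("top","scene"):
    f=grab_frame(cam); im=f["img"]; hsv=cv2.cvtColor(im,cv2.COLOR_RGB2HSV)
    red=((hsv[...,0]<6)|(hsv[...,0]>174))&(hsv[...,1]>190)&(hsv[...,2]>90)
    n,l,st,ce=cv2.connectedComponentsWithStats(red.astype(np.uint8))
    for i in range(1,n):
        if st[i,4]>20: print(cam,"red",st[i],ce[i],at_z(f,ce[i],.33).round(3))
    uv=proj(f,[.48,-.375,.014]); w=im[int(uv[1])-35:int(uv[1])+35,int(uv[0])-40:int(uv[0])+60]
    hv=hsv[int(uv[1])-35:int(uv[1])+35,int(uv[0])-40:int(uv[0])+60]
    m=(hv[...,1]<60)&(hv[...,2]>120)&(hv[...,2]<255)
    n,l,st,ce=cv2.connectedComponentsWithStats(m.astype(np.uint8))
    for i in range(1,n):
        if st[i,4]>60:
            c=ce[i]+[int(uv[0])-40,int(uv[1])-35]; print(cam,"plate",st[i],c,at_z(f,c,.014).round(3))
            cs,_=cv2.findContours((l==i).astype(np.uint8),cv2.RETR_EXTERNAL,cv2.CHAIN_APPROX_NONE); print(cv2.fitEllipse(cs[0]))
    u=proj(f,[.48,-.4,.1]).astype(int); save(f,f"g_{cam}.png",(u[0]-60,u[1]-60,u[0]+60,u[1]+50),6)
f=grab_frame("top")
for c in((207,242),(288,246),(275,393),(190,388)): print(at_z(f,np.array(c)*.64,.045).round(3))
E
```

```text
tag_b 2
(array([ 0.53777663, -0.06210576,  1.57457999,  0.01163155]), np.float64(0.1534844122584348))
(array([ 0.53777605, -0.06120945,  1.56867405]), np.float64(0.1623414325732131))
(array([ 0.53798151, -0.06204976,  1.57390213]), np.float64(0.2888362365710355))
(array([ 0.53790752, -0.06195051,  1.57641836]), np.float64(0.4505728329916485))
(array([ 0.53785002, -0.06035405,  1.57489392,  0.01180897]), np.float64(0.05638814016172511))
(array([ 0.53779846, -0.06096469,  1.5770476 ]), np.float64(0.06103937680076832))
(array([ 0.53781043, -0.0596324 ,  1.57867896]), np.float64(0.12902270483711742))
(array([ 0.53779878, -0.05278402,  1.58207036]), np.float64(0.21283241120828122))
(array([ 0.53794543, -0.06367966,  1.58904815,  0.01161091]), np.float64(0.07063263838964773))
(array([ 0.53723305, -0.06355821,  1.62107523]), np.float64(0.09070202079196354))
(array([ 0.53653358, -0.06176729,  1.61071323]), np.float64(0.15853197124479756))
(array([ 0.53679728, -0.05622073,  1.60358561]), np.float64(0.237493881546745))
case_a 2
(array([0.55823533, 0.09991232, 1.3018397 ]), np.float64(0.1591364
[... 613 characters left out ...]
10  14  11 121] [148.17355372 114.80165289] [ 0.486 -0.375  0.33 ]
scene plate [  3   0  16  29 233] [137.57939914 166.27896996] [ 0.427 -0.497  0.014]
((11.669403076171875, 13.537910461425781), (8.660529136657715, 34.29270553588867), 161.61715698242188)
scene plate [96  0  4 23 65] [223.90769231 166.13846154] [ 0.347 -0.236  0.014]
((97.65430450439453, 16.373254776000977), (2.926034927368164, 27.86619758605957), 3.408148765563965)
scene plate [ 24  23  32  26 639] [165.94835681 188.38497653] [ 0.482 -0.377  0.014]
((39.9536018371582, 35.37933349609375), (24.553396224975586, 31.10177230834961), 80.80972290039062)
[0.706 0.432 0.045]
[0.712 0.24  0.045]
[0.367 0.229 0.045]
[0.361 0.422 0.045]
```

View pics/g_top.png

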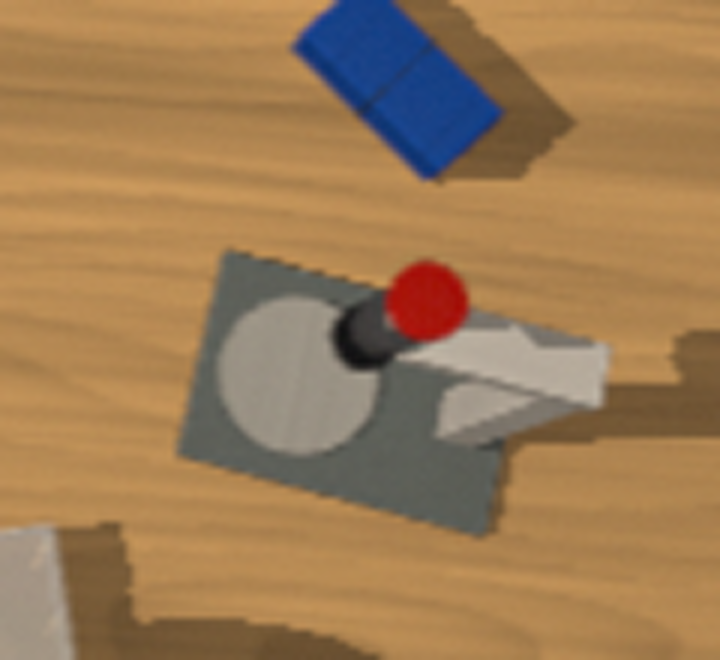

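View pics/g_scene.png

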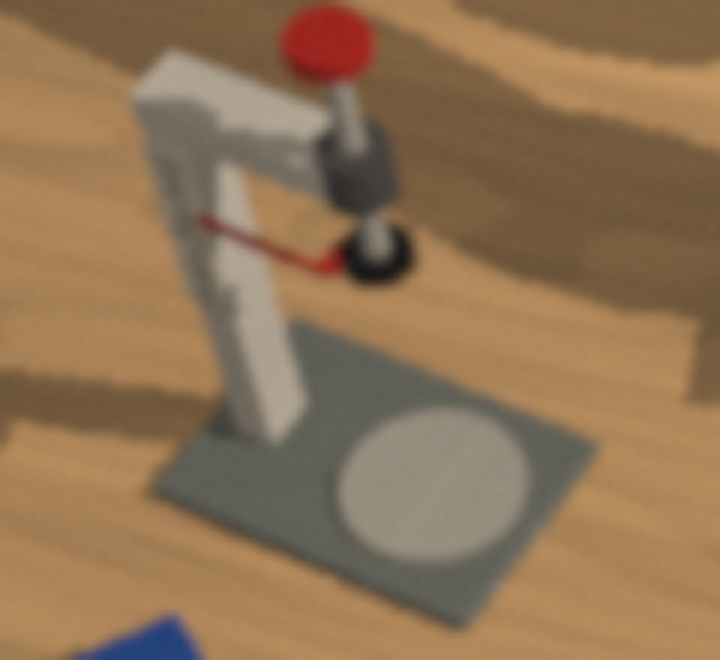

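```bash
cat >> h.py <<'E'
def down(psi):
    c,s=np.cos(psi),np.sin(psi); return R.from_matrix(np.array([[c,s,0],[s,-c,0],[0,0,-1]]).T.copy().T).as_rotvec()
def horiz(az,pitch=0,flip=1):
    """tool z horizontal along azimuth az, pitched down by pitch; x (jaws) horizontal"""
    z=np.array([np.cos(az)*np.cos(pitch),np.sin(az)*np.cos(pitch),-np.sin(pitch)]); x=flip*np.array([-np.sin(az),np.cos(az),0]); y=np.cross(z,x)
    return R.from_matrix(np.array([x,y,z]).T).as_rotvec()
def st(*k):
    s=get_state(); return s
def wr(n=5):
    F=[];T=[]
    for _ in range(n):
        s=get_state(); F.append(s["contact_force"]);T.append(s["wrist_torque"]); sleep(.05)
    return np.mean(F,0).round(3),np.mean(T,0).round(4)
E
python3 - <<'E'
from h import *
for psi in(0,np.pi): 
    for z in(.12,.004): print("down",psi,ik([.538,-.062,z],down(psi)))
az=np.arctan2(-.376,.482)
for a in(az,-.4,-.16):
  for p in(0,.35,.6):
    for fl in(1,-1):
        q=ik([.482+.019*np.cos(a),-.376+.019*np.sin(a),.1],horiz(a,p,fl)); print("plate",round(a,2),p,fl,None if q is None else q.round(2))
for psi in np.arange(-3,3.2,1): 
    q=ik([.482,-.376,.34],down(psi)); print(psi,None if q is None else q.round(2))
f=grab_frame("top"); print(at_z(f,(300,278),.02),at_z(f,(305,308),.01))
E
```

```text
down 0 [-0.25106088  0.41176715 -0.37379038  0.78523879  0.          1.31973545]
down 0 [-0.25106088  0.56966776 -0.47802293  0.52310563  0.          1.31973545]
down 3.141592653589793 [-0.25106088  0.41176715 -0.37379038  0.78523879  0.         -1.8218572 ]
down 3.141592653589793 [-0.25106088  0.56966776 -0.47802293  0.52310563  0.         -1.8218572 ]
plate -0.66 0 1 None
plate -0.66 0 -1 None
plate -0.66 0.35 1 [-0.88  0.95 -1.29 -1.88  0.2  -0.07]
plate -0.66 0.35 -1 [-0.88  0.95 -1.29 -1.88  0.2   3.07]
plate -0.66 0.6 1 [-0.86  0.54 -1.18 -1.11  0.16 -0.11]
plate -0.66 0.6 -1 [-0.86  0.54 -1.18 -1.11  0.16  3.03]
plate -0.4 0 1 None
plate -0.4 0 -1 None
plate -0.4 0.35 1 [-1.06  0.89 -1.24 -1.7   0.61 -0.26]
plate -0.4 0.35 -1 [-1.06  0.89 -1.24 -1.7   0.61  2.88]
plate -0.4 0.6 1 [-1.    0.52 -1.13 -0.95  0.49 -0.37]
plate -0.4 0.6 -1 [-1.    0.52 -1.13 -0.95  0.49  2.77]
plate -0.16 0 1 None
plate -0.16 0 -1 None
plate -0.16 0.35 1 [-1.17  0.77 -1.13 -1.3   0.92 -0.5 ]
plate -0.16 0.35 -1 [-1.17  0.77 -1.13 -1.3   0.92  2.64]
plate -0.16 0.6 1 [-1.1   0.5  -1.01 -0.65  0.73 -0.66]
plate -0.16 0.6 -1 [-1.1   0.5  -1.01 -0.65  0.73  2.48]
-3.0 [-0.78  0.41  0.2   1.36  0.   -2.5 ]
-2.0 [-0.78  0.41  0.2   1.36  0.    2.79]
-1.0 [-0.78  0.41  0.2   1.36 -0.    1.79]
0.0 [-0.78  0.41  0.2   1.36  0.    0.79]
1.0 [-0.78  0.41  0.2   1.36  0.   -0.21]
2.0 [-0.78  0.41  0.2   1.36  0.   -1.21]
3.0 [-0.78  0.41  0.2   1.36 -0.   -2.21]
[ 0.31372192 -0.2156306   0.02      ] [ 0.21213977 -0.24080912  0.01      ]
```

Run:
```python
from h import *
x,y=.538,-.0615
movep([x,y,.14],down(0)); move_l([x,y,.06]); sleep(.3); b=wr(); print(b)
move_l([x,y,.004],.08); print(get_state()["position"])
grab(70); print(get_state()["finger_gap"]); 
move_l([x,y,.03],.05); sleep(.4); a=wr(); print(a, "d",a[0]-b[0],a[1]-b[1], get_state()["clock"])
f=grab_frame("scene"); save(f,"lift.png",(150,100,400,290),3.2)
```

```text
(array([ 0.022,  0.262, -0.054]), array([-0.0082, -0.0009, -0.0171]))
[ 0.53831384 -0.06155844  0.00422243]
0.6477376553971347
(array([ 0.378, -0.501, -4.297]), array([ 0.1089,  0.006 , -0.0169])) d [ 0.356 -0.763 -4.243] [0.1171 0.0069 0.0002] 8.6
```

View pics/lift.png

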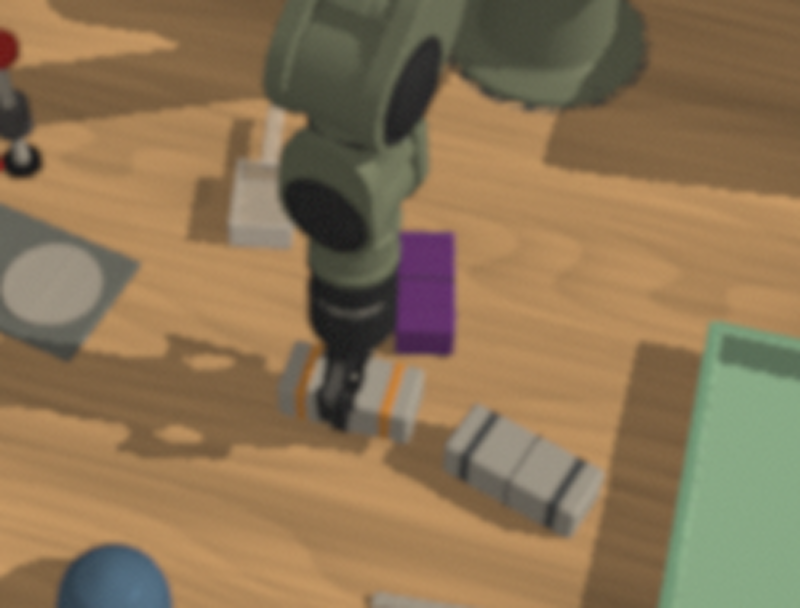

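```bash
cat >> h.py <<'E'
def tilt_grasp(hd,p,s=1):
    """lying case, heavy dir hd (azimuth); tool leans so its z has sin p toward heavy"""
    h=np.array([np.cos(hd),np.sin(hd),0]); z=np.sin(p)*h-np.array([0,0,np.cos(p)]); x=s*np.array([-h[1],h[0],0]); y=np.cross(z,x)
    M=np.array([x,y,z]).T; return M, M.T@h
GP=.024
def tcp_for(grip,M): return np.asarray(grip)+M[:,2]*GP
def rv(M): return R.from_matrix(M).as_rotvec()
def place_M(az,p,htool):
    for fl in(1,-1):
        M=R.from_rotvec(horiz(az,p,fl)).as_matrix()
        if np.allclose(M.T@[0,0,-1],htool,atol=1e-6): return M
E
python3 - <<'E'
from h import *
P=np.array([.482,-.376])
for p in(.4,.5,.6):
  for s in(1,-1):
    M,h=tilt_grasp(-np.pi/2,p,s); g=[.538,-.0465,.028]
    q=ik(tcp_for(g,M),rv(M)); q2=ik(tcp_for(np.add(g,[0,0,.1]),M),rv(M)); print(p,s,q if q is None else q.round(2),q2 is not None)
    for az in(-.66,-.5,-.3):
        Mp=place_M(az,p,h); 
        for gp in([*P,.094],[*P,.104],[.482+.02,-.376+.14,.104],[.45,-.15,.3]):
            q=ik(tcp_for(gp,Mp),rv(Mp)); print("  az",az,gp,q if q is None else q.round(2))
E
```

```text
0.4 1 [-0.02  0.6  -0.49  0.47 -0.4   1.55] True
  az -0.66 [np.float64(0.482), np.float64(-0.376), 0.094] [-0.87  0.91 -1.26 -1.77  0.2   3.06]
  az -0.66 [np.float64(0.482), np.float64(-0.376), 0.104] [-0.87  0.88 -1.27 -1.74  0.2   3.06]
  az -0.66 [0.502, -0.236, 0.104] None
  az -0.66 [0.45, -0.15, 0.3] None
  az -0.5 [np.float64(0.482), np.float64(-0.376), 0.094] [-0.98  0.89 -1.25 -1.69  0.44  2.94]
  az -0.5 [np.float64(0.482), np.float64(-0.376), 0.104] [-0.98  0.85 -1.25 -1.65  0.44  2.94]
  az -0.5 [0.502, -0.236, 0.104] None
  az -0.5 [0.45, -0.15, 0.3] None
  az -0.3 [np.float64(0.482), np.float64(-0.376), 0.094] [-1.1   0.82 -1.18 -1.45  0.72  2.76]
  az -0.3 [np.float64(0.482), np.float64(-0.376), 0.104] [-1.1   0.78 -1.18 -1.42  0.72  2.76]
  az -0.3 [0.502, -0.236, 0.104] None
  az -0.3 [0.45, -0.15, 0.3] None
0.4 -1 [-0.02  0.6  -0.49  0.47 -0.4  -1.59] True
  az -0.66 [np.float64(0.482), np.float64(-0.376), 0.094] [-0.87  0.91 -1.26 -1.77  0.2  -0.08]
  az -0.66 [np.float64(0.482), np.float64(-0.376), 0.104] [-0.87  0.88 -1.27 -1.74  0.2  -0.08]
  az -0.66 [0.502, 
[... 3500 characters left out ...]
11]
  az -0.66 [0.502, -0.236, 0.104] None
  az -0.66 [0.45, -0.15, 0.3] [-0.31 -0.27 -1.18 -0.28 -0.29  0.2 ]
  az -0.5 [np.float64(0.482), np.float64(-0.376), 0.094] [-0.95  0.6  -1.16 -1.11  0.37 -0.27]
  az -0.5 [np.float64(0.482), np.float64(-0.376), 0.104] [-0.95  0.56 -1.16 -1.07  0.37 -0.27]
  az -0.5 [0.502, -0.236, 0.104] None
  az -0.5 [0.45, -0.15, 0.3] [-0.46 -0.32 -1.21 -0.29 -0.04  0.02]
  az -0.3 [np.float64(0.482), np.float64(-0.376), 0.094] [-1.05  0.57 -1.09 -0.91  0.6  -0.48]
  az -0.3 [np.float64(0.482), np.float64(-0.376), 0.104] [-1.05  0.54 -1.09 -0.88  0.6  -0.48]
  az -0.3 [0.502, -0.236, 0.104] None
  az -0.3 [0.45, -0.15, 0.3] [-0.65 -0.34 -1.21 -0.24  0.29 -0.2 ]
```

Run:
```python
from h import *
x,y=.538,-.0615
move_l([x,y,.0045],.05); let_go(); move_l([x,y,.1],.15)
p=.6; M,h=tilt_grasp(-np.pi/2,p,-1); g=np.array([x,y+.015,.028])
pre=g+[0,0,0]-M[:,2]*.07
movep(tcp_for(pre,M),rv(M)); sleep(.2); b=wr()
print(move_l(tcp_for(g,M),.08,until_force=15)); print(get_state()["position"],tcp_for(g,M)); grab(90); print(get_state()["finger_gap"])
move_l(tcp_for(g+[0,0,.12],M),.08); sleep(.4); a=wr(); print("d",a[0]-b[0],a[1]-b[1],get_state()["clock"])
for n in("scene","top"): f=grab_frame(n); save(f,f"lift2_{n}.png",(140,100,390,290),3.2)
```

```text
False
[ 0.53837864 -0.05989288  0.0085221 ] [ 0.538      -0.06005142  0.00819195]
0.6480930120626084
d [-0.212  0.228 -4.473] [0.6691 0.0113 0.0024] 16.975
```

View pics/lift2_scene.png

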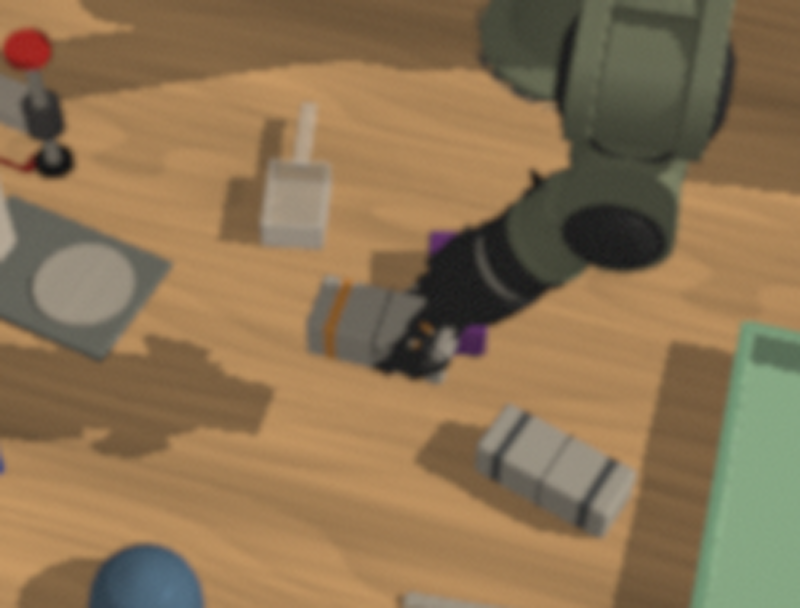

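Run:
```python
from h import *
P=np.array([.482,-.376]); p=.6; _,h=tilt_grasp(-np.pi/2,p,-1)
M,_=tilt_grasp(-np.pi/2,p,-1)
q=ik(tcp_for([.538,-.0465,.25],M),rv(M)); print(q)
for az in(-.66,-.55,-.75):
    Mp=place_M(az,p,h); t=np.array([-np.sin(az),np.cos(az)])
    for d in(.16,.12,0):
        for z in(.3,.115,.09):
            q=ik(tcp_for([*(P+d*t),z],Mp),rv(Mp)); print(az,d,z,None if q is None else q.round(2))
```

```text
[ 0.06976496  0.37698352 -0.26379182  0.97767494 -0.59833672 -1.48633116]
-0.66 0.16 0.3 [-0.44  0.05 -0.92 -0.36 -0.18  0.12]
-0.66 0.16 0.115 [-0.44  0.54 -1.09 -1.03 -0.18  0.12]
-0.66 0.16 0.09 [-0.44  0.63 -1.1  -1.11 -0.18  0.12]
-0.66 0.12 0.3 [-0.54  0.03 -0.95 -0.38 -0.1   0.07]
-0.66 0.12 0.115 [-0.54  0.54 -1.13 -1.07 -0.1   0.07]
-0.66 0.12 0.09 [-0.54  0.63 -1.14 -1.16 -0.1   0.07]
-0.66 0 0.3 [-0.86 -0.01 -0.99 -0.37  0.16 -0.11]
-0.66 0 0.115 [-0.86  0.54 -1.17 -1.1   0.16 -0.11]
-0.66 0 0.09 [-0.86  0.63 -1.18 -1.2   0.16 -0.11]
-0.55 0.16 0.3 [-0.5   0.01 -0.97 -0.38 -0.04  0.03]
-0.55 0.16 0.115 [-0.5   0.54 -1.16 -1.1  -0.04  0.03]
-0.55 0.16 0.09 [-0.5   0.63 -1.16 -1.19 -0.04  0.03]
-0.55 0.12 0.3 [-0.61 -0.01 -0.99 -0.38  0.05 -0.03]
-0.55 0.12 0.115 [-0.61  0.54 -1.18 -1.12  0.05 -0.03]
-0.55 0.12 0.09 [-0.61  0.63 -1.18 -1.21  0.05 -0.03]
-0.55 0 0.3 [-0.92 -0.   -0.97 -0.34  0.31 -0.22]
-0.55 0 0.115 [-0.92  0.53 -1.16 -1.06  0.31 -0.22]
-0.55 0 0.09 [-0.92  0.62 -1.17 -1.15  0.31 -0.22]
-0.75 0.16 0.3 [-0.41  0.09 -0.87 -0.34 -0.28  0.2 ]
-0.75 0.16 0.115 [-0.41  0.55 -1.04 -0.96 -0.28  0.2 ]
-0.75 0.16 0.09 [-0.41  0.62 -1.04 -1.04 -0.28  0.2 ]
-0.75 0.12 0.3 [-0.5   0.06 -0.91 -0.36 -0.21  0.14]
-0.75 0.12 0.115 [-0.5   0.55 -1.08 -1.01 -0.21  0.14]
-0.75 0.12 0.09 [-0.5   0.62 -1.09 -1.1  -0.21  0.14]
-0.75 0 0.3 [-0.8  -0.   -0.99 -0.38  0.04 -0.03]
-0.75 0 0.115 [-0.8   0.54 -1.17 -1.11  0.04 -0.03]
-0.75 0 0.09 [-0.8   0.63 -1.18 -1.21  0.04 -0.03]
```

Run:
```python
from h import *
P=np.array([.482,-.376]); p=.6; M,h=tilt_grasp(-np.pi/2,p,-1); az=-.6
move_l(tcp_for([.538,-.0465,.25],M),.15)
Mp=place_M(az,p,h); t=np.array([-np.sin(az),np.cos(az)]); o=np.array([np.cos(az),np.sin(az)])
G=P-.006*o
movep(tcp_for([*(G+.15*t),.3],Mp),rv(Mp))
move_l(tcp_for([*(G+.15*t),.113],Mp),.12); print(get_state()["clock"],wr())
for n in("scene","top"): f=grab_frame(n); save(f,f"entry_{n}.png",(110,80,310,250) if n=="scene" else (240,130,440,300),3.5)
```

```text
20.9917 (array([-0.272,  0.007, -4.506]), array([ 0.8484,  1.258 , -0.007 ]))
```

View pics/entry_scene.png

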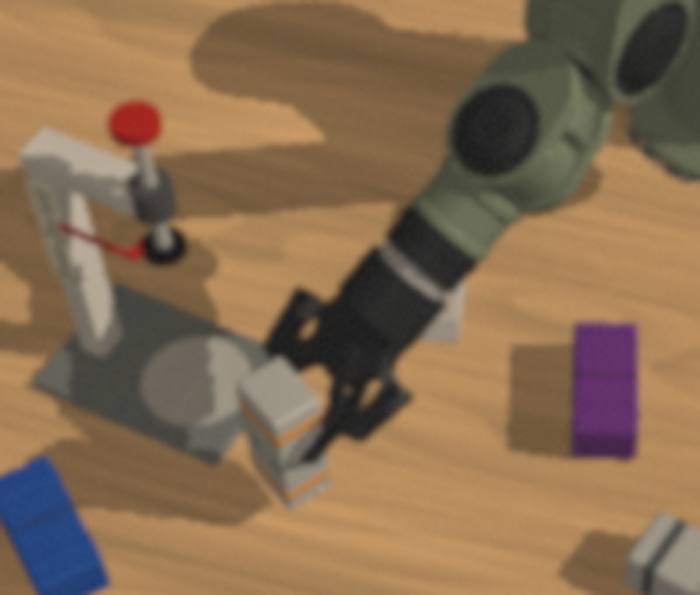

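View pics/entry_top.png

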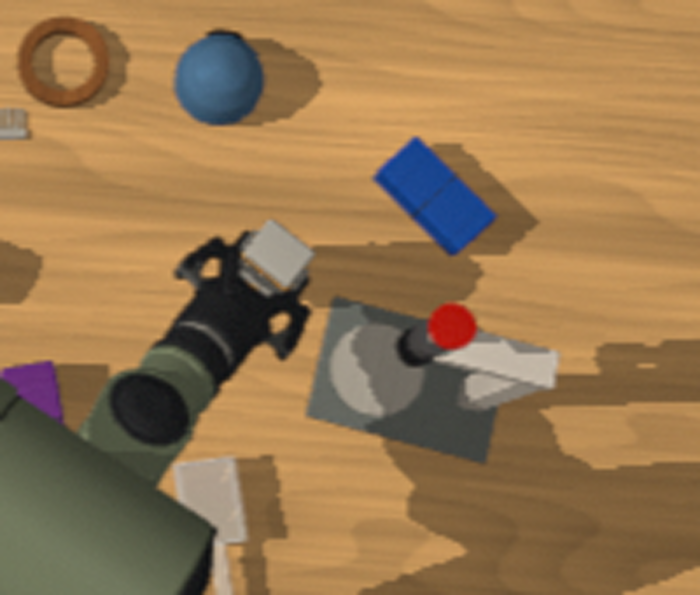

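Run:
```python
from h import *
P=np.array([.482,-.376]); p=.6; M,h=tilt_grasp(-np.pi/2,p,-1); az=-.6
Mp=place_M(az,p,h); t=np.array([-np.sin(az),np.cos(az)]); o=np.array([np.cos(az),np.sin(az)])
G=P-.006*o
f=grab_frame("top"); print(at_z(f,(319.1,203.4),.158), P+.15*t)
# plate circle centre refit by eye in first crop
u=proj(f,[.48,-.4,.1]).astype(int); print(at_z(f,(u[0]-60+298/6,u[1]-60+376/6),.014))
print(move_l(tcp_for([*G,.113],Mp),.06,until_force=8))
print(get_state()["position"],get_state()["clock"])
for n in("scene","top"): f=grab_frame(n); save(f,f"in_{n}.png",(110,80,310,250) if n=="scene" else (240,130,440,300),3.5)
```

```text
[ 0.56035591 -0.24991736  0.158     ] [ 0.56669637 -0.25219966]
[ 0.47930396 -0.37864127  0.014     ]
False
[ 0.49350666 -0.38356613  0.09943126] 24.0417
```

View pics/in_scene.png

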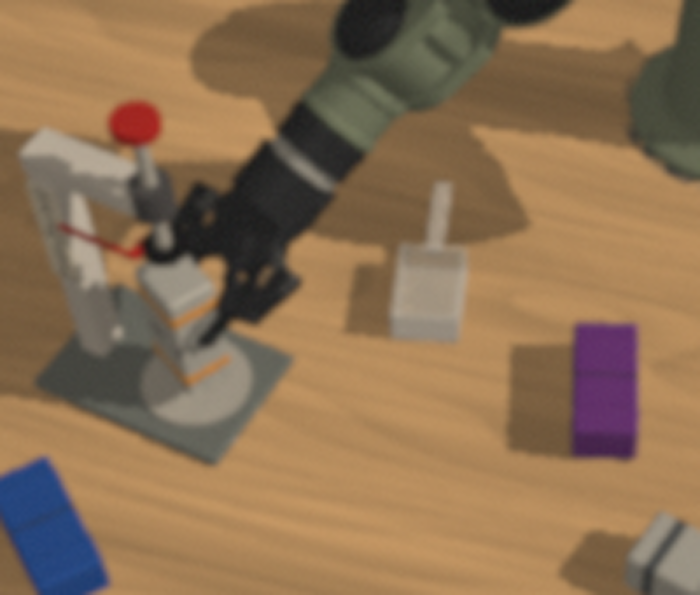

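View pics/in_top.png

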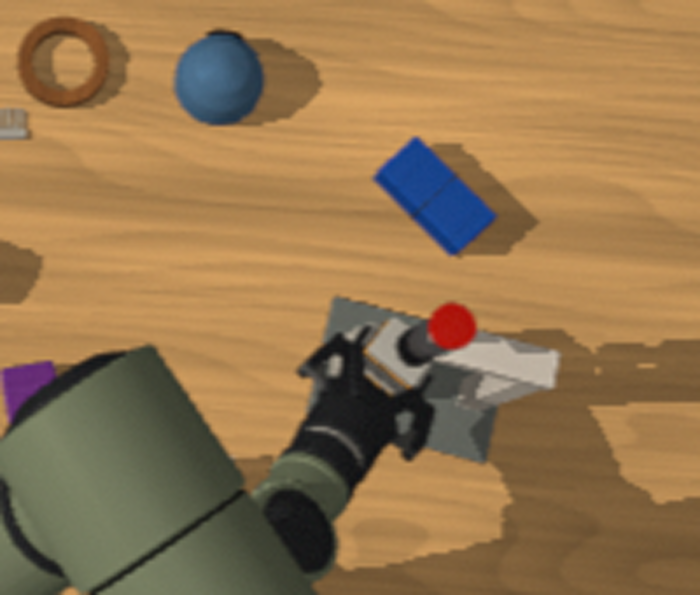

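Run:
```python
from h import *
P=np.array([.481,-.377]); p=.6; M,h=tilt_grasp(-np.pi/2,p,-1); az=-.6
Mp=place_M(az,p,h); t=np.array([-np.sin(az),np.cos(az)]); o=np.array([np.cos(az),np.sin(az)])
G=P-.003*o
move_l(tcp_for([*G,.110],Mp),.03)
r=move_l(tcp_for([*G,.080],Mp),.015,until_force=4)
s=get_state(); g=s["position"]-Mp[:,2]*GP; print(r,g,s["clock"],s["contact_force"])
for n in("scene","top"): f=grab_frame(n); save(f,f"pl_{n}.png",(110,80,310,250) if n=="scene" else (240,130,440,300),3.5)
```

```text
True [ 0.47869083 -0.37550884  0.09036486] 25.7 [-0.37164986  0.88994149  4.55562328]
```

View pics/pl_scene.png

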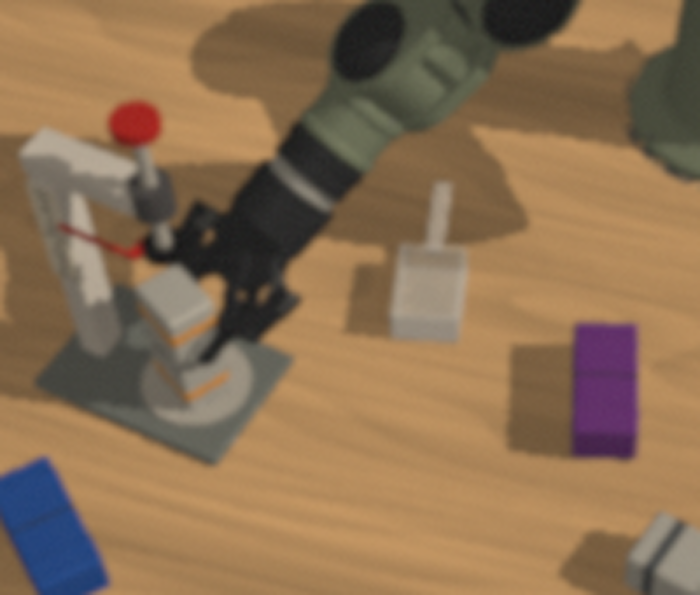

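Run:
```python
from h import *
az=-.6;p=.6; M,h=tilt_grasp(-np.pi/2,p,-1); Mp=place_M(az,p,h)
let_go(); sleep(.2)
s=get_state()["position"]
for d in(.12,.1,.08,.07):
    try: move_l(s-Mp[:,2]*d,.08); print(d); break
    except MotionError as e: print(d,e)
print(get_state()["clock"])
for n in("scene","top"): f=grab_frame(n); save(f,f"rel_{n}.png",(110,80,310,250) if n=="scene" else (240,130,440,300),3.5)
```

```text
0.12 the arm cannot follow that straight line within its joint ranges
0.1 the arm cannot follow that straight line within its joint ranges
0.08 the arm cannot follow that straight line within its joint ranges
0.07 the arm cannot follow that straight line within its joint ranges
26.4167
```

View pics/rel_scene.png

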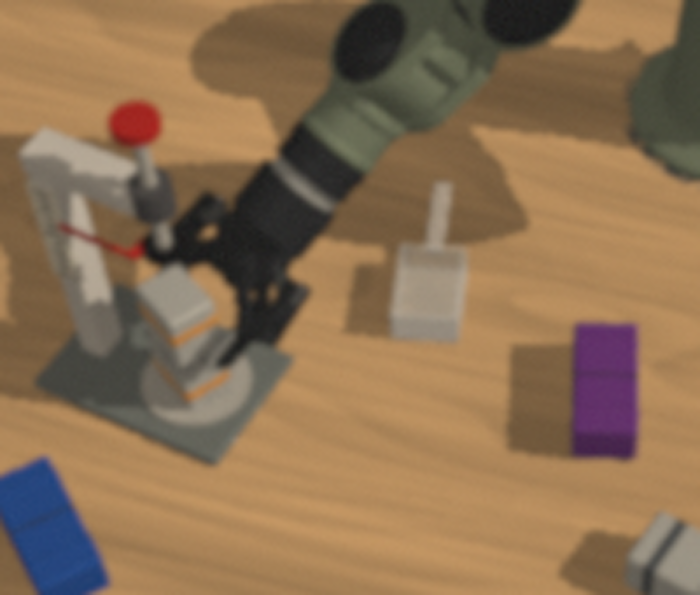

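View pics/rel_top.png

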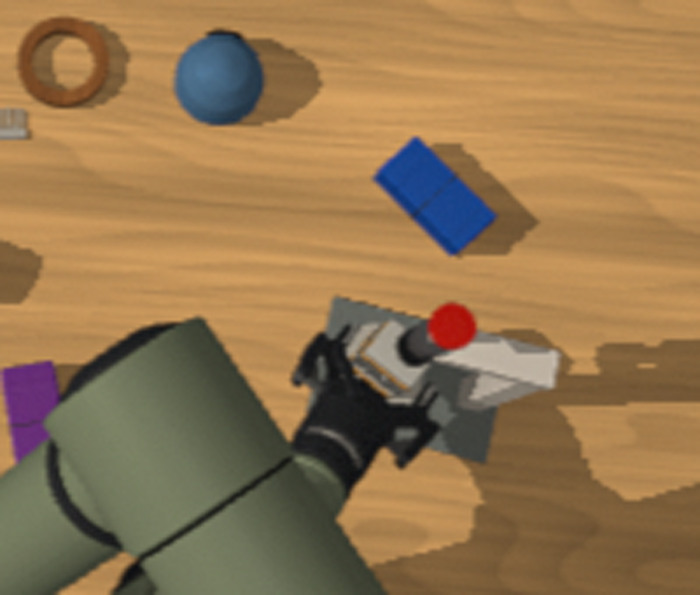

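Run:
```python
from h import *
az=-.6;p=.6; M,h=tilt_grasp(-np.pi/2,p,-1); 
G=np.array([.4787,-.3755]); o=np.array([np.cos(az),np.sin(az)])
for a in(-.6,-.45,-.3):
 for pp in(.6,.7,.8,.9,1.0):
  for d in(.03,.05,.07,.09):
   print(a,pp,d,[z for z in(.09,.1,.11,.12,.14,.16) if ik(tcp_for([*(G-d*o),z],(Mq:=place_M(a,pp,M.T@[0,0,0] if 0 else R.from_rotvec(horiz(a,pp,-1)).as_matrix().T@[0,0,-1]))),rv(Mq)) is not None])
print(get_state()["q"].round(2), get_state()["finger_gap"], place_M(az,p,h).round(2), R.from_rotvec(horiz(az,p,1)).as_matrix().round(2))
```

```text
-0.6 0.6 0.03 [0.09, 0.1, 0.11, 0.12, 0.14, 0.16]
-0.6 0.6 0.05 [0.14, 0.16]
-0.6 0.6 0.07 []
-0.6 0.6 0.09 []
-0.6 0.7 0.03 [0.09, 0.1, 0.11, 0.12, 0.14, 0.16]
-0.6 0.7 0.05 [0.09, 0.1, 0.11, 0.12, 0.14, 0.16]
-0.6 0.7 0.07 [0.09, 0.1, 0.11, 0.12, 0.14, 0.16]
-0.6 0.7 0.09 [0.14, 0.16]
-0.6 0.8 0.03 [0.09, 0.1, 0.11, 0.12, 0.14, 0.16]
-0.6 0.8 0.05 [0.09, 0.1, 0.11, 0.12, 0.14, 0.16]
-0.6 0.8 0.07 [0.09, 0.1, 0.11, 0.12, 0.14, 0.16]
-0.6 0.8 0.09 [0.09, 0.1, 0.11, 0.12, 0.14, 0.16]
-0.6 0.9 0.03 [0.09, 0.1, 0.11, 0.12, 0.14, 0.16]
-0.6 0.9 0.05 [0.09, 0.1, 0.11, 0.12, 0.14, 0.16]
-0.6 0.9 0.07 [0.09, 0.1, 0.11, 0.12, 0.14, 0.16]
-0.6 0.9 0.09 [0.09, 0.1, 0.11, 0.12, 0.14, 0.16]
-0.6 1.0 0.03 [0.09, 0.1, 0.11, 0.12, 0.14, 0.16]
-0.6 1.0 0.05 [0.09, 0.1, 0.11, 0.12, 0.14, 0.16]
-0.6 1.0 0.07 [0.09, 0.1, 0.11, 0.12, 0.14, 0.16]
-0.6 1.0 0.09 [0.09, 0.1, 0.11, 0.12, 0.14, 0.16]
-0.45 0.6 0.03 [0.09, 0.1, 0.11, 0.12, 0.14, 0.16]
-0.45 0.6 0.05 [0.09, 0.1, 0.11, 0.12, 0.14, 0.16]
-0.45 0.6 0.07 [0.16]
-0.45 0.6 0.09 []
-0.45 0.7 0.03 [0.09, 0.1, 0.11, 0.12, 0.14, 0.16]
-0.45 0.7 0.05 [0.0
[... 1218 characters left out ...]
12, 0.14, 0.16]
-0.3 0.8 0.07 [0.09, 0.1, 0.11, 0.12, 0.14, 0.16]
-0.3 0.8 0.09 [0.09, 0.1, 0.11, 0.12, 0.14, 0.16]
-0.3 0.9 0.03 [0.09, 0.1, 0.11, 0.12, 0.14, 0.16]
-0.3 0.9 0.05 [0.09, 0.1, 0.11, 0.12, 0.14, 0.16]
-0.3 0.9 0.07 [0.09, 0.1, 0.11, 0.12, 0.14, 0.16]
-0.3 0.9 0.09 [0.09, 0.1, 0.11, 0.12, 0.14, 0.16]
-0.3 1.0 0.03 [0.09, 0.1, 0.11, 0.12, 0.14, 0.16]
-0.3 1.0 0.05 [0.09, 0.1, 0.11, 0.12, 0.14, 0.16]
-0.3 1.0 0.07 [0.09, 0.1, 0.11, 0.12, 0.14, 0.16]
-0.3 1.0 0.09 [0.09, 0.1, 0.11, 0.12, 0.14, 0.16]
[-0.9   0.63 -1.18 -1.18  0.25 -0.17] 0.9971136481741049 [[ 0.56  0.47  0.68]
 [ 0.83 -0.32 -0.47]
 [ 0.    0.83 -0.56]] [[ 0.56  0.47  0.68]
 [ 0.83 -0.32 -0.47]
 [ 0.    0.83 -0.56]]
```

Run:
```python
from h import *
az=-.6; G=np.array([.4787,-.3755]); o=np.array([np.cos(az),np.sin(az)])
def go(d,p,z,v=.06,**k):
    M=R.from_rotvec(horiz(az,p,1)).as_matrix(); return move_l(tcp_for([*(G-d*o),z],M),v,rot=rv(M),**k)
print(go(.03,.63,.093,until_force=10)); print(go(.09,.82,.11,.08,until_force=10)); print(get_state()["clock"])
go(.10,.95,.3,.15)
for n in("scene","top"): f=grab_frame(n); save(f,f"ret_{n}.png",(110,80,310,250) if n=="scene" else (240,130,440,300),3.5)
print(get_state()["clock"])
fm=[]
```

```text
False
False
28.1083
29.6167
```

View pics/ret_scene.png

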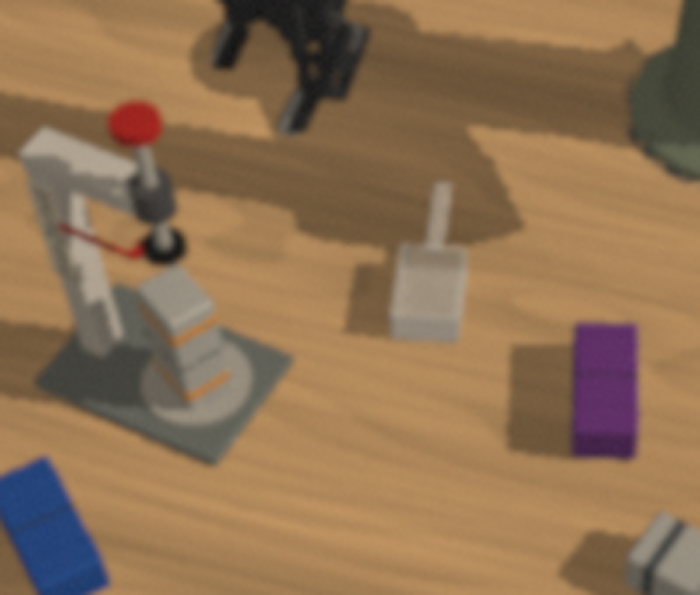

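View pics/ret_top.png

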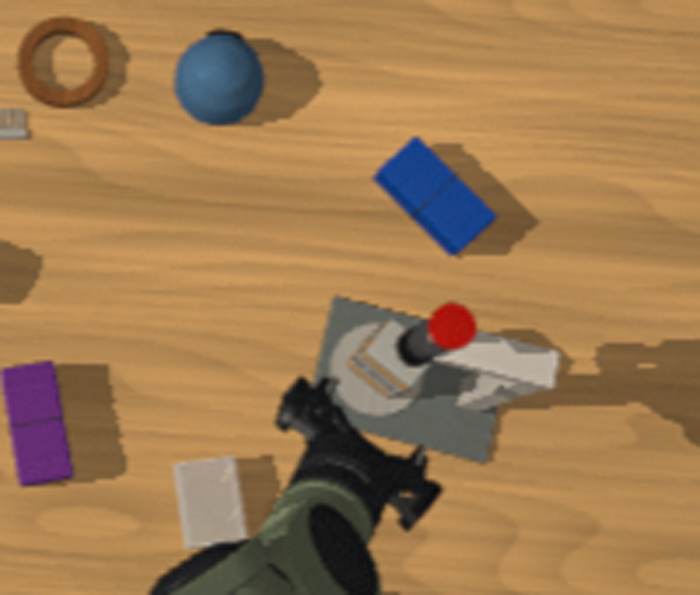

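```bash
cat >> h.py <<'E'
def overlay(im,f,c,yaw,dims,z0,s,off,col=(0,255,0)):
    L,W,H=dims; P=[]
    for z in(z0,z0+H):
        for a,b in((-1,-1),(1,-1),(1,1),(-1,1)):
            x=c[0]+np.cos(yaw)*a*L/2-np.sin(yaw)*b*W/2; y=c[1]+np.sin(yaw)*a*L/2+np.cos(yaw)*b*W/2
            P.append(tuple(int(v) for v in ((proj(f,[x,y,z])-off+.5)*s)))
    for i in range(4):
        for j,k in((i,(i+1)%4),(i+4,(i+1)%4+4),(i,i+4)): cv2.line(im,P[j],P[k],col,1)
E
python3 - <<'E'
from h import *
out=[]
for n,b in(("scene",(135,140,195,205)),("top",(325,205,385,270))):
    f=grab_frame(n); im=f["img"][b[1]:b[3],b[0]:b[2],::-1]; s=6; im=cv2.resize(im,None,fx=s,fy=s,interpolation=cv2.INTER_CUBIC).copy()
    overlay(im,f,[.481,-.377],-.6,(.044,.056,.12),.014,s,np.array(b[:2])); 
    for a in np.linspace(0,6.28,60):
        u=(proj(f,[.481+.048*np.cos(a),-.377+.048*np.sin(a),.014])-b[:2]+.5)*s; cv2.circle(im,tuple(int(v) for v in u),1,(0,0,255),-1)
    out.append(im)
cv2.imwrite("pics/ov1.png",np.hstack(out))
E
```

```text
(no output)
```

View pics/ov1.png

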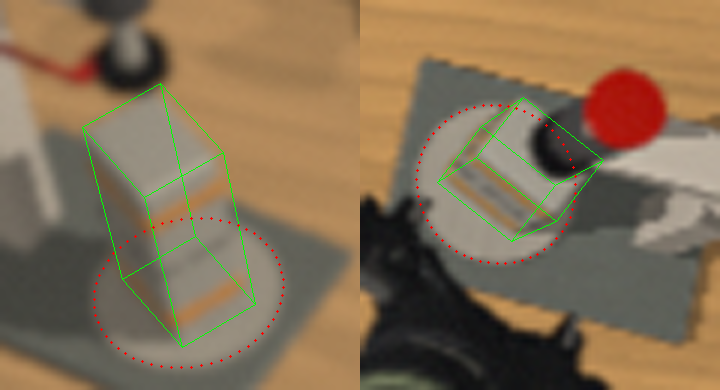

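Run:
```python
from h import *
K=np.array([.481,-.3765]); az=-.6
s=get_state()["position"]; move_l([s[0],s[1],.40],.15); grab(20)
best_=None
for psi in(az+np.pi/2,az-np.pi/2,az):
    q=ik([*K,.36],down(psi)); print(psi,q.round(2))
movep([*K,.375],down(az+np.pi/2)); sleep(.2); print(wr())
r=move_l([*K,.322],.03,until_force=1.0); print("touch",r,get_state()["position"],get_state()["contact_force"])
r=move_l([*K,.268],.025,until_force=7); s=get_state(); print("stop",r,s["position"],s["contact_force"],"travel",.330-s["position"][2]); 
sleep(.4); print(get_state()["position"],wr(),get_state()["clock"])
for n in("scene","top"): f=grab_frame(n); save(f,f"press_{n}.png",(110,80,310,250) if n=="scene" else (240,130,440,300),3.5)
```

```text
0.9707963267948966 [-0.78  0.4   0.25  1.41  0.   -0.18]
-2.1707963267948966 [-0.78  0.4   0.25  1.41  0.    2.96]
-0.6 [-0.78  0.4   0.25  1.41 -0.    1.39]
(array([ 0.128, -0.067, -0.27 ]), array([ 0.0102, -0.0083, -0.0183]))
touch True [ 0.48089403 -0.37644359  0.32829937] [ 0.43948437 -0.71501091  1.37198583]
stop True [ 0.4809401  -0.37640505  0.27916984] [-0.38778436  0.5450825   3.8950586 ] travel 0.05083016410916291
[ 0.48095995 -0.37645277  0.27910232] (array([-1.907,  2.208,  4.875]), array([ 0.5037,  0.4721, -0.0018])) 36.475
```

View pics/press_scene.png

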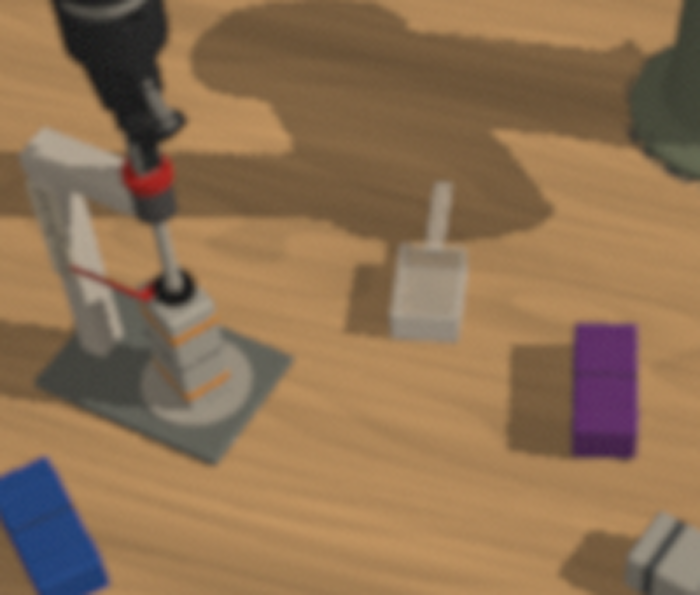

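Run:
```python
from h import *
K=np.array([.481,-.3765]); az=-.6
move_l([*K,.345],.05); sleep(.3); move_l([*K,.41],.15)
o=np.array([np.cos(az),np.sin(az)]); G=np.array([.4787,-.3755])
M=R.from_rotvec(horiz(az,.95,1)).as_matrix()
let_go(); s=get_state()["position"]
move_l([*(s[:2]-.13*o),.41],.2)
movep(tcp_for([*(G-.10*o),.3],M),rv(M)); print(get_state()["clock"])
out=[]
for n,b in(("scene",(135,110,195,205)),("top",(325,205,385,270))):
    f=grab_frame(n); im=f["img"][b[1]:b[3],b[0]:b[2],::-1]; s=5; im=cv2.resize(im,None,fx=s,fy=s,interpolation=cv2.INTER_CUBIC).copy()
    overlay(im,f,[.4787,-.3755],-.6,(.044,.056,.12),.014,s,np.array(b[:2])); im=cv2.copyMakeBorder(im,0,480-im.shape[0],0,0,cv2.BORDER_CONSTANT); out.append(im)
cv2.imwrite("pics/ov2.png",np.hstack(out))
for n in("scene","top"): f=grab_frame(n); save(f,f"re_{n}.png")
p=.6; _,h=tilt_grasp(-np.pi/2,p,-1)
C=np.array([.537,.331]); cy=.03; Rc=np.array([[np.cos(cy),-np.sin(cy)],[np.sin(cy),np.cos(cy)]])
for loc in([.07,0],[.09,.0],[0.03,0],[-.03,0],[-.06,0],[-.03,.02]):
  for a in(.2,.4,.55,.7):
    g=C+Rc@loc; Mp=place_M(a,p,h); r=[]
    for z in(.3,.1,.08):
        q=ik(tcp_for([*g,z],Mp),rv(Mp)); r.append(None if q is None else list(q.round(2)))
    print(loc,a,r[0],r[2])
```

```text
41.55
[0.07, 0] 0.2 [np.float64(0.49), np.float64(0.17), np.float64(-0.78), np.float64(-0.33), np.float64(-0.24), np.float64(0.17)] [np.float64(0.49), np.float64(0.67), np.float64(-0.94), np.float64(-0.98), np.float64(-0.24), np.float64(0.17)]
[0.07, 0] 0.4 [np.float64(0.39), np.float64(0.15), np.float64(-0.82), np.float64(-0.36), np.float64(0.01), np.float64(-0.0)] [np.float64(0.39), np.float64(0.67), np.float64(-0.97), np.float64(-1.04), np.float64(0.01), np.float64(-0.0)]
[0.07, 0] 0.55 [np.float64(0.32), np.float64(0.14), np.float64(-0.82), np.float64(-0.35), np.float64(0.19), np.float64(-0.13)] [np.float64(0.32), np.float64(0.66), np.float64(-0.97), np.float64(-1.03), np.float64(0.19), np.float64(-0.13)]
[0.07, 0] 0.7 [np.float64(0.25), np.float64(0.15), np.float64(-0.79), np.float64(-0.29), np.float64(0.37), np.float64(-0.27)] [np.float64(0.25), np.float64(0.66), np.float64(-0.95), np.float64(-0.96), np.float64(0.37), np.float64(-0.27)]
[0.09, 0.0] 0.2 [np.float64(0.47), np.float64(0.2), np.float64(-0.74), np.float64(-0.32), np.float64(-0.22), np.float64(0.16)] [np.float64(0.47
[... 3942 characters left out ...]
float64(0.54), np.float64(0.02), np.float64(-0.96), np.float64(-0.38), np.float64(-0.11), np.float64(0.08)] [np.float64(0.54), np.float64(0.66), np.float64(-1.15), np.float64(-1.21), np.float64(-0.11), np.float64(0.08)]
[-0.03, 0.02] 0.55 [np.float64(0.45), np.float64(0.0), np.float64(-0.98), np.float64(-0.38), np.float64(0.09), np.float64(-0.06)] [np.float64(0.45), np.float64(0.67), np.float64(-1.17), np.float64(-1.23), np.float64(0.09), np.float64(-0.06)]
[-0.03, 0.02] 0.7 [np.float64(0.36), np.float64(0.0), np.float64(-0.97), np.float64(-0.34), np.float64(0.28), np.float64(-0.2)] [np.float64(0.36), np.float64(0.66), np.float64(-1.16), np.float64(-1.19), np.float64(0.28), np.float64(-0.2)]
```

View pics/ov2.png

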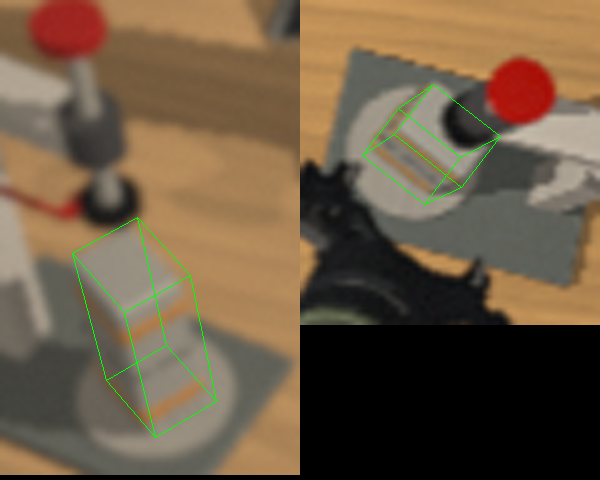

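View pics/re_scene.png

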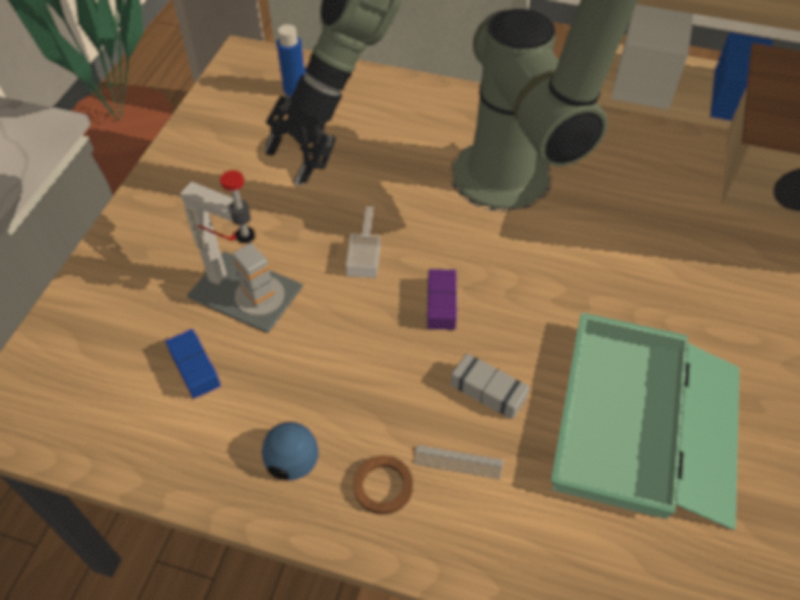

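Run:
```python
from h import *
az=-.6; o=np.array([np.cos(az),np.sin(az)]); t=np.array([-np.sin(az),np.cos(az)]); G=np.array([.4787,-.3755])
def go(d,p,z,v=.06,side=0,**k):
    M=R.from_rotvec(horiz(az,p,1)).as_matrix(); return move_l(tcp_for([*(G-d*o+side*t),z],M),v,rot=rv(M),**k)
go(.09,.82,.11,.15); print(go(.03,.63,.093,.08,until_force=10),go(0,.6,.0904,.05,until_force=10))
grab(90); print(get_state()["finger_gap"])
go(0,.6,.106,.04); sleep(.2); print(wr())
go(0,.6,.106,.1,side=.15); go(0,.6,.3,.15,side=.15)
C=np.array([.537,.331]); cy=.03; Rc=np.array([[np.cos(cy),-np.sin(cy)],[np.sin(cy),np.cos(cy)]])
p=.6; _,h=tilt_grasp(-np.pi/2,p,-1); a=.4; Mp=place_M(a,p,h); g=C+Rc@[.08,0]
movep(tcp_for([*g,.3],Mp),rv(Mp)); move_l(tcp_for([*g,.1],Mp),.12)
r=move_l(tcp_for([*g,.072],Mp),.015,until_force=4); s=get_state(); print(r,s["position"]-Mp[:,2]*GP,s["clock"])
for n in("scene","top"): f=grab_frame(n); save(f,f"cr_{n}.png")
```

```text
False False
0.6442492195160178
(array([ 0.221,  0.297, -4.428]), array([0.8676, 1.2486, 0.0094]))
True [0.61712376 0.33343805 0.08158655] 54.475
```

View pics/cr_scene.png

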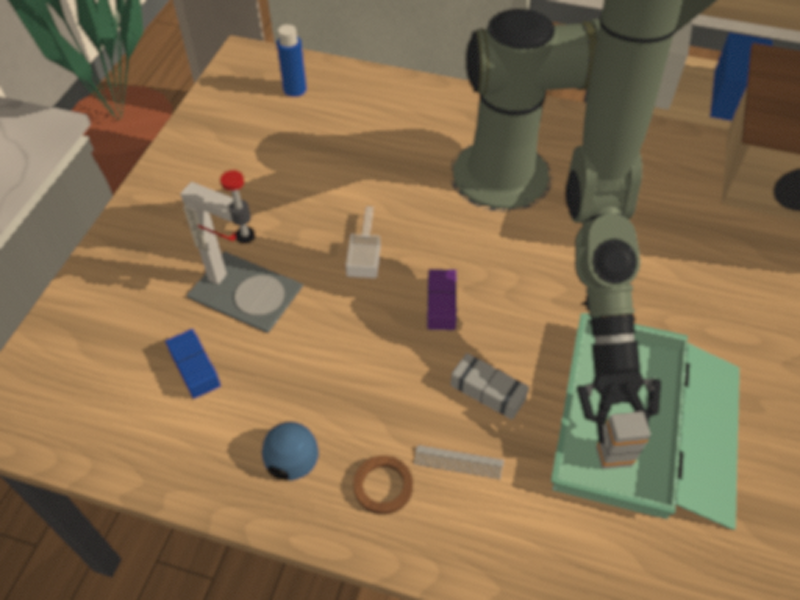

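View pics/cr_top.png

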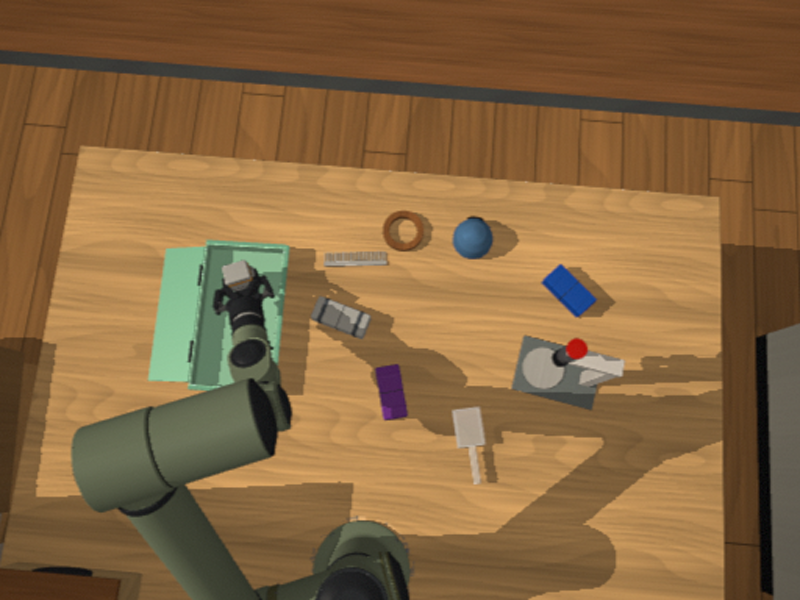

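Run:
```python
from h import *
a=.4; p=.6; Mp=R.from_rotvec(horiz(a,p,1)).as_matrix()
let_go(); sleep(.2); s=get_state()["position"]
for pp,d,dz in((.6,.03,.012),(.8,.10,.04)):
    M=R.from_rotvec(horiz(a,pp,1)).as_matrix(); o=np.array([np.cos(a),np.sin(a),0])
    print(move_l(tcp_for((s-Mp[:,2]*GP)-d*o+[0,0,dz],M),.08,rot=rv(M),until_force=10))
move_l(get_state()["position"]+[0,0,.2],.2); print(get_state()["clock"])
for name,pp in(("case_a",[.558,.1,.022]),):
    fm=[b for b in(best("top",name,pp),best("scene",name,pp)) if b]
    print(len(fm)); 
    for sub in (fm,)+tuple([x] for x in fm): print(fit_box(sub,[pp[0],pp[1],1.3],.13))
for n in("scene","top"): f=grab_frame(n); save(f,f"cr2_{n}.png")
```

```text
False
False
58.0083
2
(array([0.55740469, 0.10160477, 1.27249717]), np.float64(0.13708624690805526))
(array([0.55781772, 0.1020476 , 1.26729921]), np.float64(0.05014749262536877))
(array([0.55772519, 0.0991394 , 1.25442466]), np.float64(0.07853723133340129))
```

View pics/cr2_scene.png

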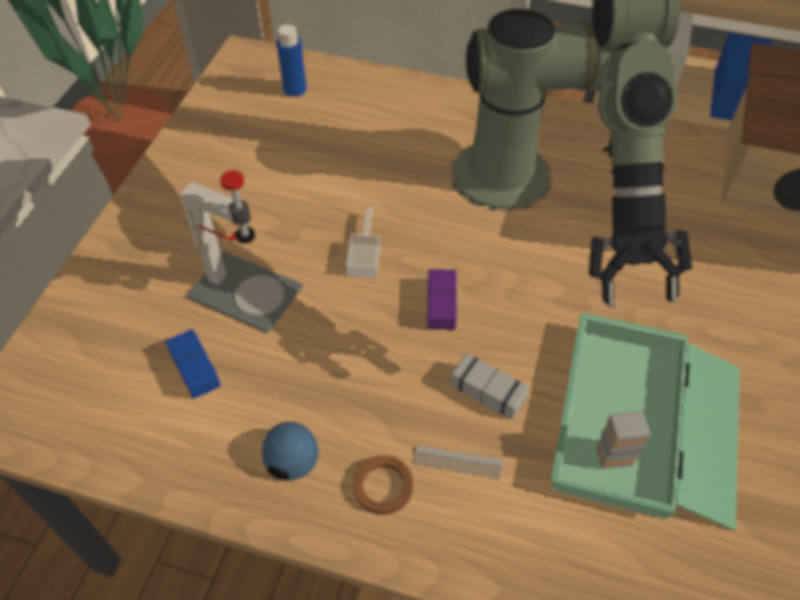

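Run:
```python
from h import *
c=np.array([.5575,.1008]); yaw=1.272; psi=yaw-np.pi/2
print(ik([*c,.14],down(psi)))
movep([*c,.14],down(psi)); move_l([*c,.06]); sleep(.3); b=wr()
move_l([*c,.004],.08); grab(70); print(get_state()["finger_gap"])
move_l([*c,.03],.05); sleep(.4); a=wr(); F=a[0]-b[0];T=a[1]-b[1]; print(F,T)
r=np.array([T[1]/-F[2]*1,T[0]/F[2]]) # T=r x F: Tx=ry*Fz, Ty=-rx*Fz
print("com offset",r,"along +x body",r@[np.cos(yaw),np.sin(yaw)],get_state()["clock"])
f=grab_frame("scene"); save(f,"lift3.png",(220,150,420,300),4)
```

```text
[ 0.04859492  0.43190423 -0.28212216  0.85676993  0.          1.91818757]
0.6486017064946071
[ 0.252 -0.102 -2.855] [ 0.1022  0.0081 -0.0056]
com offset [ 0.00283713 -0.03579685] along +x body -0.033375577702577 63.775
```

View pics/lift3.png

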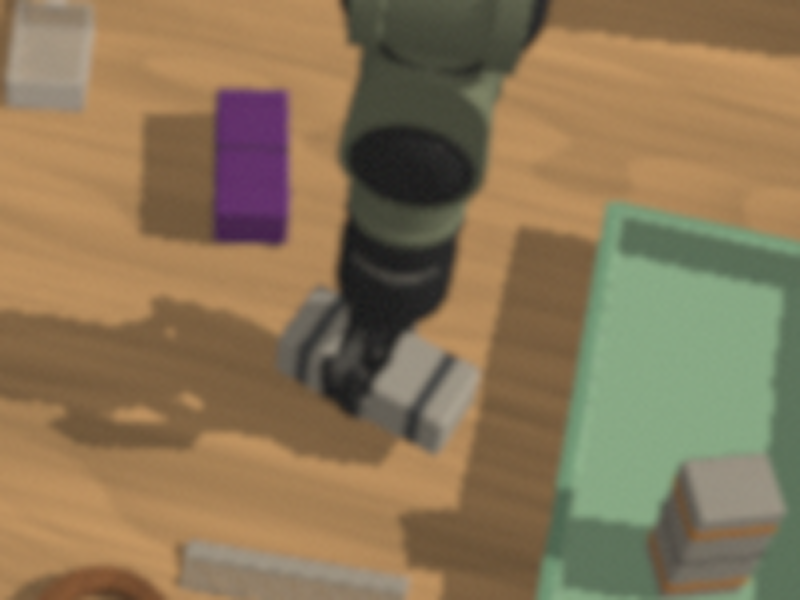

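Run:
```python
from h import *
c=np.array([.5575,.1008]); yaw=1.272; hd=yaw-np.pi; u=np.array([np.cos(yaw),np.sin(yaw)])
move_l([*c,.0045],.05); let_go(); move_l([*c,.1],.15)
p=.6; M,h=tilt_grasp(hd,p,-1); g=np.array([*(c+.015*u),.028])
C=np.array([.537,.331]); cy=.03; Rc=np.array([[np.cos(cy),-np.sin(cy)],[np.sin(cy),np.cos(cy)]])
a=.4; Mp=place_M(a,p,h); gc=C+Rc@[-.05,0]
print([ik(tcp_for(x,m),rv(m)) is not None for x,m in((g,M),(g-M[:,2]*.07,M),([*gc,.3],Mp),([*gc,.08],Mp))])
movep(tcp_for(g-M[:,2]*.07,M),rv(M)); sleep(.2); b=wr()
print(move_l(tcp_for(g,M),.08,until_force=12)); grab(90); print(get_state()["finger_gap"])
move_l(tcp_for(g+[0,0,.12],M),.08); sleep(.3); aa=wr(); print(aa[0]-b[0],aa[1]-b[1])
move_l(tcp_for(g+[0,0,.25],M),.15)
movep(tcp_for([*gc,.3],Mp),rv(Mp)); move_l(tcp_for([*gc,.14],Mp),.12)
print(get_state()["clock"])
for n in("scene","top"): f=grab_frame(n); save(f,f"ca_{n}.png",(300,130,500,330) if n=="scene" else(80,130,280,330),3)
```

```text
[True, True, True, True]
False
0.6468413282447908
[-0.06  -0.527 -3.183] [ 0.4437 -0.1409 -0.0051]
76.2333
```

View pics/ca_scene.png

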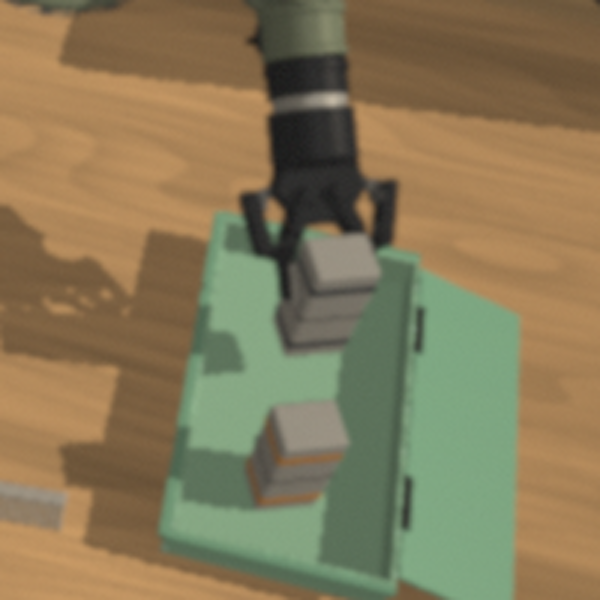

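View pics/ca_top.png

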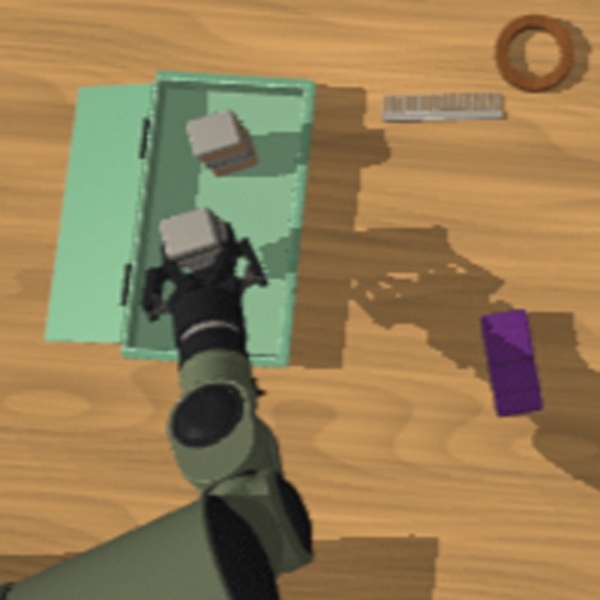

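Run:
```python
from h import *
C=np.array([.537,.331]); cy=.03; Rc=np.array([[np.cos(cy),-np.sin(cy)],[np.sin(cy),np.cos(cy)]])
a=.4;p=.6; Mp=R.from_rotvec(horiz(a,p,1)).as_matrix(); gc=C+Rc@[-.05,0]
print(np.degrees((R.from_rotvec(get_state()["eef_rot"]).inv()*R.from_matrix(Mp)).magnitude()))
move_l(tcp_for([*gc,.1],Mp),.08)
r=move_l(tcp_for([*gc,.072],Mp),.015,until_force=4); s=get_state(); gp=s["position"]-Mp[:,2]*GP; print(r,gp)
let_go(); sleep(.2)
o=np.array([np.cos(a),np.sin(a),0])
for pp,d,dz in((.65,.03,.012),(.9,.08,.05)):
    M=R.from_rotvec(horiz(a,pp,1)).as_matrix()
    print(move_l(tcp_for(gp-d*o+[0,0,dz],M),.08,rot=rv(M),until_force=10))
move_l(get_state()["position"]+[0,0,.2],.2); set_joints([1.152,.326,-.193,1.052,0,1.437-1.5]); print(get_state()["clock"])
for n in("scene","top"): f=grab_frame(n); save(f,f"fin_{n}.png")
```

```text
0.088095633241828
True [0.48724349 0.32952797 0.08636302]
False
False
82.6083
```

View pics/fin_scene.png

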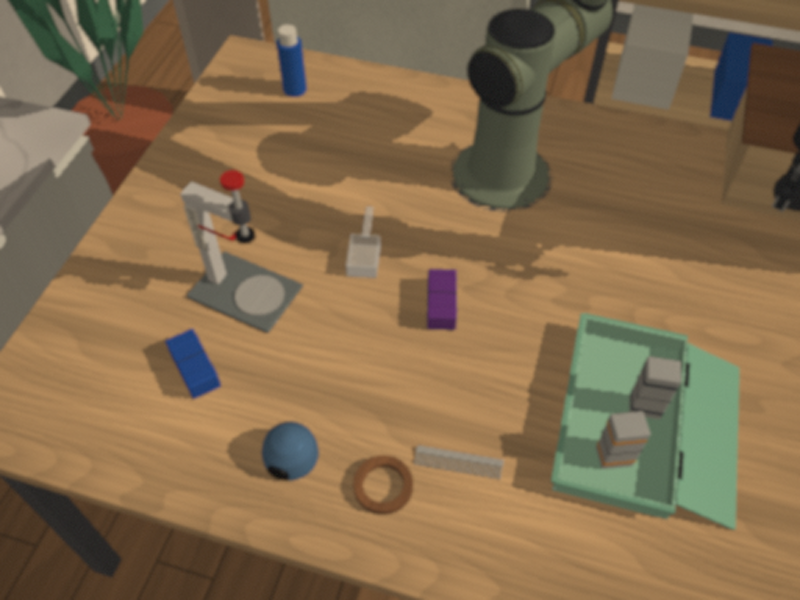

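View pics/fin_top.png

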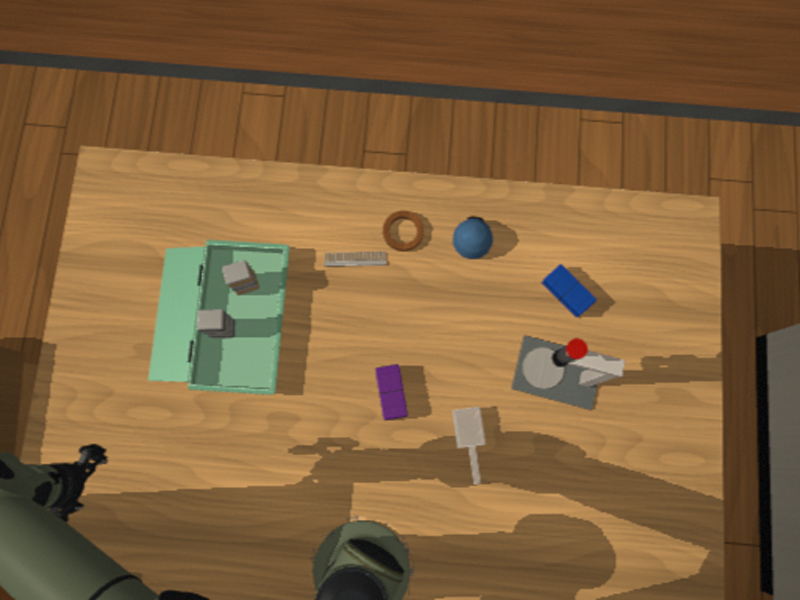

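Run:
```python
from h import *
fs=[]
for n,b in(("scene",(385,210,460,320)),("top",(115,150,190,260))):
    f=grab_frame(n); im=cv2.resize(f["img"][b[1]:b[3],b[0]:b[2],::-1],None,fx=5,fy=5,interpolation=cv2.INTER_CUBIC).copy()
    fs.append(im)
    for nm in("case_a","tag_b"):
        for s in tip_of(n,nm): print(n,nm,round(s["score"],2),np.round(s["centre"],1),at_z(f,s["centre"],.068).round(3))
cv2.imwrite("pics/z1.png",np.hstack(fs)); print(get_state()["clock"])
```

```text
scene case_a 0.82 [416.1 249.2] [0.514 0.371 0.068]
scene case_a 0.29 [395.2 282.5] [0.629 0.329 0.068]
scene tag_b 0.7 [123.9 233.4] [ 0.694 -0.403  0.068]
scene tag_b 0.68 [397.3 282.2] [0.627 0.334 0.068]
scene tag_b 0.57 [284.2 190. ] [ 0.424 -0.02   0.068]
top case_a 0.87 [137.7 204.1] [0.52  0.381 0.068]
top tag_b 0.97 [361.5 183.1] [ 0.666 -0.409  0.068]
top tag_b 0.79 [152.  176.7] [0.624 0.344 0.068]
top tag_b 0.77 [247.2 250.7] [ 0.39  -0.022  0.068]
83.0083
```

View pics/z1.png

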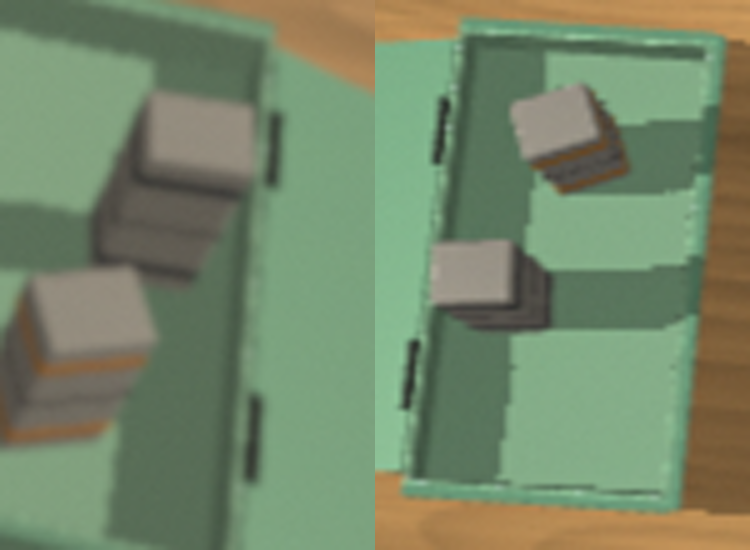

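Run:
```python
from h import *
fm=[]
for n in("scene","top"):
    f=grab_frame(n); c=[s for s in silhouettes(n,"case_a") if np.hypot(*(np.array(s["centre"])-proj(f,[.515,.373,.07])))<15]; print(n,len(c),[x["mask"].sum() for x in c])
    if c: fm.append((f,c[0]["mask"]))
import h as H
def hullm(f,c,Rm,up):
    pts=[proj(f,np.array(c)+Rm@[a*.065,b*.028,d*.022]) for a in(-1,1) for b in(-1,1) for d in(-1,1)]
    hull=cv2.convexHull((np.array(pts)*up+(up-1)/2).astype(np.float32)); m=np.zeros((384*up,512*up),np.uint8); cv2.fillConvexPoly(m,np.round(hull*16).astype(np.int32),1,shift=4); return m>0
big=[(f,cv2.resize(m.astype(np.float32),None,fx=4,fy=4)>.5) for f,m in fm]
def rot(v): return R.from_rotvec([v[0],v[1],0]).as_matrix()@R.from_euler("z",v[2]).as_matrix()@R.from_euler("y",-np.pi/2).as_matrix()
def cost(v,free=True):
    t=v if free else [*v[:3],0,0,v[3]]
    return sum(1-(b&m).sum()/(b|m).sum() for f,m in big for b in[hullm(f,t[:3],rot(t[3:6]),4)])
bestv=None
for y0 in(0,.4,.8,1.2):
    r=minimize(lambda v:cost(v,False),[.51,.37,.07,y0],method="Nelder-Mead",options=dict(initial_simplex=np.array([[.51,.37,.07,y0],[.52,.37,.07,y0],[.51,.38,.07,y0],[.51,.37,.08,y0],[.51,.37,.07,y0+.3]]),xatol=1e-4,fatol=1e-4)); print("upright",r.x.round(3),r.fun)
    v0=np.array([*r.x[:3],0,0,r.x[3]]); S=[v0]+[v0+d for d in np.diag([.01,.01,.01,.15,.15,.2])]
    r2=minimize(cost,v0,method="Nelder-Mead",options=dict(initial_simplex=np.array(S),xatol=1e-4,fatol=1e-4,maxiter=600)); print("free",r2.x.round(3),r2.fun)
```

```text
scene 1 [np.int64(980)]
top 1 [np.int64(353)]
upright [0.507 0.375 0.066 0.039] 0.21839567210140542
free [ 0.507  0.375  0.067  0.018 -0.025  0.07 ] 0.21117839347308887
upright [0.509 0.375 0.067 0.081] 0.2288334581371837
free [ 0.508  0.375  0.069  0.037 -0.035  0.085] 0.20969008304851044
upright [0.509 0.376 0.074 0.572] 0.34179272872230637
free [ 0.508  0.376  0.07   0.056 -0.02   0.137] 0.222863358236848
upright [0.505 0.375 0.064 1.909] 0.38703324471047806
free [ 0.508  0.375  0.072 -0.007 -0.14   1.795] 0.3359652725605268
```

Run:
```python
from h import *
sleep(1.5); out=[]
for n,b in(("scene",(385,210,460,320)),("top",(115,150,190,260))):
    f=grab_frame(n); s=5; im=cv2.resize(f["img"][b[1]:b[3],b[0]:b[2],::-1],None,fx=s,fy=s,interpolation=cv2.INTER_CUBIC).copy()
    overlay(im,f,[.507,.375],.04,(.044,.056,.13),.005,s,np.array(b[:2])); overlay(im,f,[.617,.3335],.4,(.044,.056,.12),.005,s,np.array(b[:2]),(255,255,0)); out.append(im)
cv2.imwrite("pics/z2.png",np.hstack(out))
```

```text
(no output)
```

View pics/z2.png

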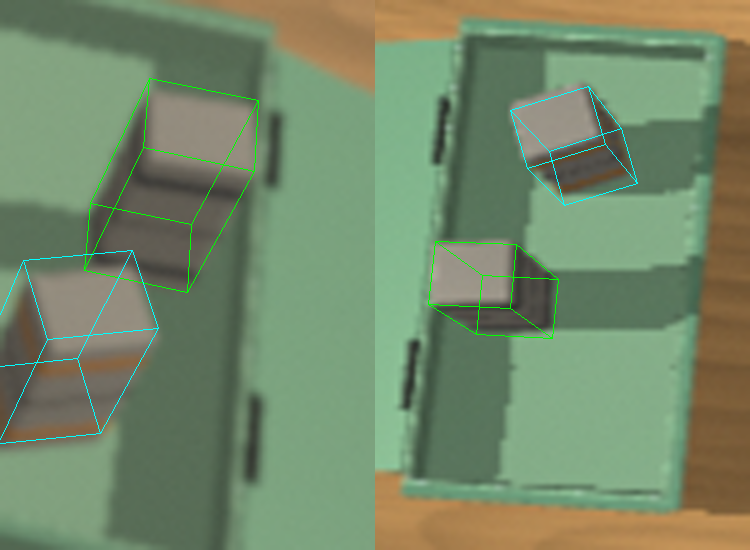

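```bash
python3 -c "
from cell import *
print(sign_off(), get_state()['clock'])"
```

```text
the job is handed in; nothing more can be done
the job is handed in; nothing more can be done
```

The job is handed in at about 85 s of the 210 s allowed. Both cases stand upright in the mint crate on the ends that weighed heavy.

- **Orange-banded case:** I weighed it in the grip, and its heavy end was at −y. I stood it heavy end down about 3 mm from the middle of the gauge plate and let go. I then pressed the knob until the foot rested on it. Travel was 50.8 mm, so the case is about 120 mm tall; that is not over 130 mm, so I moved it to the crate. The pictures show the foot back up.
- **Dark-banded case:** only one was on the board. I weighed it, and its heavy end was also at −y. I stood it heavy end down in the crate.

**Last checks:**
- Upright models of both cases match both camera pictures, and the free fit to the dark-banded case gave about 2° of tilt or less. Both are clear of the crate walls.
- The comb, dome, ring, scoop and the blue and purple look-alikes are where they began, judged by eye.
- **One mismatch:** after release, the dark-banded case stood about 5 cm from where I set it and turned by about 0.35 rad. This was probably the announced knock, since my retreat hit no force limit, but I did not see it happen. It is still upright, about 17 mm from the nearest wall, and was in the same place 1.5 s later.

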